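# Slide the exhaust flange round the header pipe onto its studs

### The job

The loose two-hole flange hangs on the tail of the bent exhaust pipe that is in the engine's port. Slide it along the pipe, round the bend, fit it over the two studs of the port and push it fully home, flush against the port face, then let go. Work gently: the pipe is held in the port only by its gasket ring, so do not swing it out of the direction in which it is set, and leave the spare pipes, spanner, dish and spray can alone.

Things in the scene. Friction and masses are not known exactly. Their poses are not given: they have to be found in the camera images.
- flange_centre (a point): Centre of the 26.5 mm bore of the dark steel flange hanging on the pipe (160 g, plate 10 mm thick, 46 mm wide between flat upright sides 34 mm tall, 69 mm high, tapered ends). x: bore axis, pointing along the pipe away from the port; z: up. Two stud slots, 8 mm high and 14 mm wide, 25 mm above and below the bore. It hangs 0.75 mm below the pipe's axis. Take it from above by the sides.
- port (a point): Centre of the exhaust port's flat face, 90 mm above the bench. x points into the engine (out of the port is -x), z up; the pipe bends towards +y. The boss behind the face, 34 mm wide and 70 mm high, stands 40 mm out from the cooling fins (tops 130 mm above the bench). The engine does not move. The pipe meets the face up to 2 mm left or right of this point.
- stud (a point): Root of the upper of two round-ended brass studs, on the port face 25 mm above its centre (the other is 25 mm below). Studs are 6 mm thick and stick 22 mm straight out of the face. Axes as the port's.
- pipe_mid (a joint): Swing of the pipe with the 65 mm bend radius (to its axis) since the start, rad about the vertical through its port end; slips at 0.8 N m and stays. One of three pipes is in the port, two are spares on timber: see or feel which. All: steel, 25 mm thick, level, axis 90 mm above the bench, 90 degree bend, tail's line 120 mm out from the port face, tail reaching a block 204 mm from the port's line.
- pipe_tight (a joint): The same for the pipe with the 50 mm bend radius: straight for 70 mm from the port face, then the bend, then the tail. The fitted pipe was set by eye: it may point, as a whole, up to 3 degrees off square to the port; where the flange hangs on its tail shows it.
- pipe_wide (a joint): The same for the pipe with the 80 mm bend radius: straight for 40 mm from the port face, then the bend, then the tail.
- spanner: Steel spanner lying on the bench, 170 mm long; origin at its middle, underside. Leave alone.
- dish: Round steel parts dish with three brass nuts, 110 mm across, 22 mm high; origin at the centre of its underside. Leave alone.
- spray: Spray can, 53 mm across, 160 mm high, standing; origin at the centre of its underside. Leave alone.
Things that resemble listed ones, but are neither listed nor needed, are in the scene too. Of the things that look like the part that bears flange_centre, the middle-sized one is meant.

How it is judged:
On the way:
1. the flange has come round the bend and stands on the straight of the pipe in front of the studs (x of flange_centre in the frame of port between -0.06 and -0.012 m and y of flange_centre in the frame of port below 0.012 m and angle between the x axis of flange_centre and the x axis of port, either way round below 0.25 rad), for 0.1 s.
At the end, for the whole second after the job is handed in: The flange sits over both studs flush on the port face: its centre 5 mm in front of the face (no gap above 1.8 mm), within 6 mm of the port's centre sideways and 3 mm in height, square to the face within 0.06 rad, released and at rest (x of flange_centre in the frame of port between -0.0068 and -0.003 m and y of flange_centre in the frame of port between -0.006 and 0.006 m and z of flange_centre in the frame of port between -0.003 and 0.003 m and angle between the x axis of flange_centre and the x axis of port, either way round below 0.06 rad and linear speed of flange below 0.01 m/s); the robot touches nothing.
It fails at once if a pipe is swung more than 0.03 rad out of its set direction (value of joint any of pipe_mid, pipe_tight, pipe_wide above 0.03 rad or value of joint any of pipe_mid, pipe_tight, pipe_wide below -0.03 rad).
It fails at once if the flange is forced against the port or studs with more than 25 N (contact force between flange and engine above 25 N).
It fails at once if the spanner, dish or spray can is moved more than 20 mm (distance of any of spanner, dish, spray from where it was at the start of the episode above 0.02 m).
It also fails if it takes over 72 s, if anything falls off the work surface, if the arm or the gripper's body presses on something with over 40 N, if the wrist force passes 120 N, or if a joint passes its speed limit or range.

### The arm

A 6-joint arm with a two-finger parallel gripper is mounted at the origin on the work surface. World frame = base frame: x ahead of the robot, y to its left, z up, the work surface at z = 0. Lengths are in m, angles in rad, forces in N, time in s.
With the tool pointing down it reaches from about 0.3 to 0.875 m from the base axis. Payload 6.4 kg.
Tool frame: the origin (TCP) lies midway between the tips of the shut fingers; the grasp point (between the pads) lies 19 mm behind it; x points along the fingers, y is the direction in which the jaws open and shut, and the axes are right-handed (so a half turn about x gives the same grasp; the last joint's range is limited). The gripper opens to 85 mm and grips with 20 to 120 N. Pads are 22 mm wide; open, the fingers measure 114 mm over their backs; the gripper's body (76 mm by 85 mm) begins 54 mm behind the grasp point. The pads swing forward as they close: fully open they stand 13 mm farther back than shut.
Start: joints at [0.993, 0.181, 1.607, -0, 1.354, -0.206], TCP at [0.209, 0.536, 0.231] pointing down, gripper open.
Joint ranges: [-2.99, 2.99], [-0.89, 2.07], [0.3, 2.58], [-1.14, 4.28], [0, 2.63], [-3.12, 3.12]. Speed limits (rad/s): [2.57, 2.57, 3.01, 3.14, 3.14, 3.14].

### API

Orientations are given as a unit quaternion [w, x, y, z].
In Python, from bench import ctrl gives the robot as it stands.
- The arm moves only by the tool servo_tool, never from a script. Its argument "targets" is a list of rows, each a list of 7 numbers: the turn, a rotation vector about the tool's x, y, z in rad, then the shift along the tool's x, y, z in mm, then the opening, from -1 (shut) to 1 (fully open). A call has exactly 8 rows; each row is the pose to reach, as a shift and turn from the pose measured when the call began, along the tool's axes at that moment; what a row does not reach only later rows make up. A row lasts 1/8 s, in which the tool goes at most 62.5 mm and 10.7 degrees, less where a joint would pass 70% of its speed; a pose out of reach is approached as far as the arm can. A call with a gripper value outside its range is refused whole. The fingers move at their own pace and stop on an object; the grip force is fixed at half the most. Time passes only in rows, so rows that repeat a pose let the fingers close, or fill a call up. It gives the time, the measured TCP pose, the force and the opening at its end, in the units of the state.
- ctrl.get_obs(): the state, without advancing time (a new reading comes with each control period).
- ctrl.camera(name): name is "scene" or "top" or "wrist"; returns a dict with "pixels" (420x560x3 uint8, blue, green, red), "intrinsics" (3x3 intrinsics, pixels), "D" ([k1, k2, p1, p2, k3] as OpenCV has them; the pictures are not rectified), "R" (3x3) and "t" (3): a world point X has camera coordinates R X + t; the wrist camera has in their place "tool_from_camera" (4x4, takes a point from camera to tool coordinates, whose origin is the TCP and whose axes are the tool frame's). Camera axes: x right, y down, z forward; pixel columns grow to the right and rows downward; lengths in m; the calibration is good to about 2 mm. A picture is of the moment at which its call begins: read the wrist's pose just before it. There is no depth.
- ctrl.hand_in(): hands the job in, once; it reports no verdict.
The state is a dict: "time_s": time; "q": joint angles; "dq": joint speeds; "joint_efforts": joint torques, N m; "eef_pos": TCP position; "eef_rot": TCP orientation; "wrist_force": force on the tool from outside, world axes, zero at the start; "torque": the same for the moment, N m; "opening": opening from 0.0 (shut) to 1.0 (fully open).
Only numpy, scipy, OpenCV 4.12 (cv2) and the standard library are available. Lean on these libraries where they do the work, as an engineer would, in place of code of your own. Each camera call takes 0.05 s, during which the arm holds its last target.

## Working session

There is one attempt and no reset: what is moved stays moved. The work goes in short steps, Python scripts to look and compute and a tool call to move; the robot and the scene stay as the last step left them, time stands still between calls to the robot, and variables do not carry over. Pictures are saved under pics/ and viewed, and the job is handed in when it is done.

Besides the shell and the picture viewer there is one more tool, called after ">>>" by a JSON object that holds its "method" and its "body". servo_tool: Moves the arm, as the interface text tells. Its arguments: {"type":"object","properties":{"targets":{"type":"array","items":{"type":"array","items":{"type":"number"}}}},"required":["targets"]}

```bash
ls; mkdir -p pics
cat > h.py <<'E'
import numpy as np, cv2, json
from bench import ctrl
from scipy.spatial.transform import Rotation as Ro
def snap(name,fn):
    o=ctrl.get_obs(); c=ctrl.camera(name); cv2.imwrite(f'pics/{fn}.png',c['pixels'])
    d={k:np.array(c[k]).tolist() for k in c if k!='pixels'}; d['p']=list(map(float,o['eef_pos'])); d['r']=list(map(float,o['eef_rot']))
    json.dump(d,open(f'pics/{fn}.json','w')); return c,o
def cam(fn):
    d=json.load(open(f'pics/{fn}.json')); K=np.array(d['intrinsics']);D=np.array(d['D'])
    if 'R' in d: return K,D,np.array(d['R']),np.array(d['t'])
    T=np.array(d['tool_from_camera']); Rt=Ro.from_quat(np.roll(d['r'],-1)).as_matrix()
    Rc=Rt@T[:3,:3]; tc=Rt@T[:3,3]+np.array(d['p'])
    return K,D,Rc.T,-Rc.T@tc
def ray(fn,uv):
    K,D,R,t=cam(fn); n=cv2.undistortPoints(np.array([[uv]],float),K,D)[0,0]
    return -R.T@t, R.T@np.array([n[0],n[1],1])
def atz(fn,uv,z):
    o,d=ray(fn,uv); return o+d*(z-o[2])/d[2]
def proj(fn,P):
    K,D,R,t=cam(fn); return cv2.projectPoints(np.array(P,float).reshape(-1,1,3),cv2.Rodrigues(R)[0],t,K,D)[0][:,0]
def tri(obs):
    A=np.zeros((3,3));b=np.zeros(3)
    for fn,uv in obs:
        o,d=ray(fn,uv); d=d/np.linalg.norm(d); M=np.eye(3)-np.outer(d,d); A+=M;b+=M@o
    return np.linalg.solve(A,b)
def crop(fn,x0,y0,x1,y1,out):
    im=cv2.imread(f'pics/{fn}.png')[y0:y1,x0:x1]; s=min(800/im.shape[1],600/im.shape[0])
    im=cv2.resize(im,None,fx=s,fy=s,interpolation=cv2.INTER_CUBIC); print('scale',s); 
    # ticks
    for x in range((x0//10+1)*10,x1,10):
        cv2.line(im,(int((x+.5-x0)*s),0),(int((x+.5-x0)*s),10 if x%50 else 20),(0,0,255),1)
        if x%20==0: cv2.putText(im,str(x),(int((x-x0)*s),28),0,.4,(0,0,255),1)
    for y in range((y0//10+1)*10,y1,10):
        cv2.line(im,(0,int((y+.5-y0)*s)),(10 if y%50 else 20,int((y+.5-y0)*s)),(0,0,255),1)
        if y%20==0: cv2.putText(im,str(y),(12,int((y-y0)*s)),0,.4,(0,0,255),1)
    cv2.imwrite(f'pics/{out}.png',im)
E
python3 - <<'E'
from h import *
print(ctrl.get_obs())
for n in ['scene','top','wrist']:
    c,o=snap(n,n+'0')
    if 'R' in c: print(n,-np.array(c['R']).T@c['t'],np.array(c['R'])[2])
    else: print(c['tool_from_camera'])
E
```

```text
pics
{'time_s': 0.0, 'q': array([ 9.92717226e-01,  1.81547009e-01,  1.60798826e+00, -4.19472704e-06,
        1.35380566e+00, -2.06260704e-01]), 'dq': array([ 8.26636250e-04, -5.27301636e-04, -1.31087516e-03,  8.23516176e-06,
       -1.04243866e-03, -8.46346559e-05]), 'joint_efforts': array([-1.86640345e-04, -4.44879055e+01, -3.51328254e+01, -2.07075354e-04,
        8.98571452e-03, -4.58333147e-05]), 'eef_pos': array([0.20856288, 0.53525683, 0.23039034]), 'eef_rot': array([ 0.69468724,  0.13012961,  0.69515704, -0.13127309]), 'wrist_force': array([ 0.10195676, -0.19147117, -0.51558231]), 'torque': array([0.04283744, 0.02080082, 0.00444032]), 'opening': 0.9971613705704975}
scene [1.13029275 0.47888679 0.74477234] [-0.5458125  -0.51124004 -0.66386922]
top [ 0.45386683 -0.00436026  1.10413122] [ 0.13119079 -0.01661708 -0.99121786]
[[ 3.46340337e-04 -3.03110232e-01  9.52955438e-01 -1.43605781e-01]
 [ 9.99999938e-01  4.53504526e-05 -3.49013308e-04 -2.62759914e-04]
 [ 6.25725442e-05  9.52955500e-01  3.03110229e-01 -7.72604290e-02]
 [ 0.00000000e+00  0.00000000e+00  0.00000000e+00  1.00000000e+00]]
```

View pics/scene0.png

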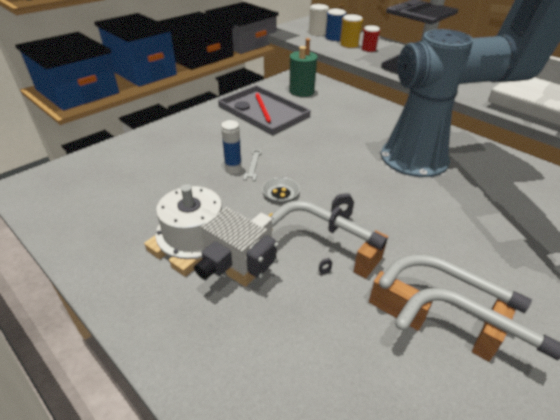

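View pics/top0.png

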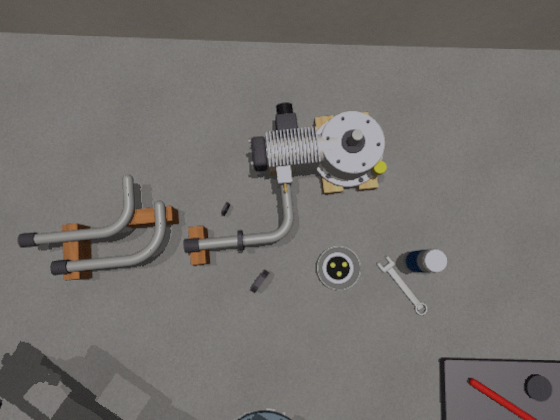

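View pics/wrist0.png

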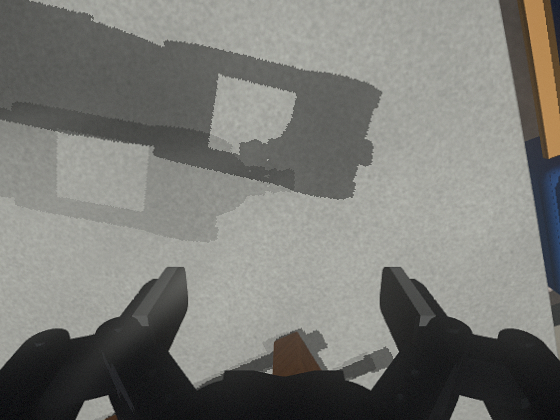

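Run:
```python
from h import *
crop('scene0',190,170,410,300,'s0c'); crop('top0',180,150,320,300,'t0c')
print(np.array(cam('top0')[2]))
for uv in [(284,184),(290,225),(280,238),(241,240),(192,245)]: print(uv,atz('top0',uv,.09))
```

```text
scale 3.6363636363636362
scale 4.0
[[ 0.02154068 -0.99957567  0.01960817]
 [-0.99112309 -0.02392392 -0.13077718]
 [ 0.13119079 -0.01661708 -0.99121786]]
(284, 184) [ 0.6508026  -0.03241227  0.09      ]
(290, 225) [ 0.55284692 -0.04853241  0.09      ]
(280, 238) [ 0.52164819 -0.0255922   0.09      ]
(241, 240) [0.5148872  0.06566815 0.09      ]
(192, 245) [0.50069242 0.1792993  0.09      ]
```

View pics/s0c.png

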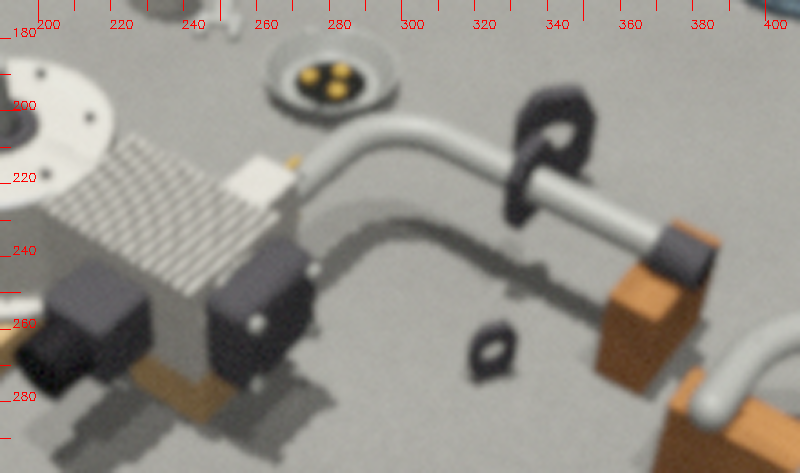

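View pics/t0c.png

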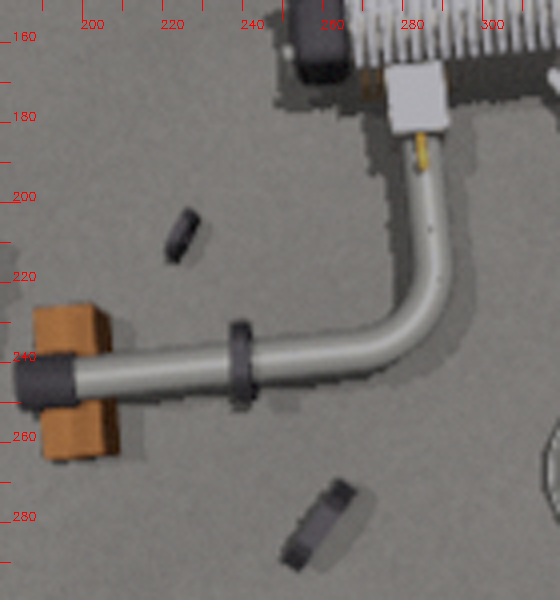

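Run:
```python
from h import *
o=ctrl.get_obs(); print(Ro.from_quat(np.roll(o['eef_rot'],-1)).as_matrix().round(4))
for n in ['top0','wrist0','scene0']: print(cam(n)[0],cam(n)[1])
# top edge rows of tail: print profile columns
im=cv2.cvtColor(cv2.imread('pics/top0.png'),cv2.COLOR_BGR2GRAY)
for c in [205,220,230,250,258,265]: print(c,im[228:256,c])
for r in [192,198,204,210,216]: print(r,im[r,272:302])
```

```text
[[-7.000e-04  3.633e-01  9.317e-01]
 [-1.200e-03  9.317e-01 -3.633e-01]
 [-1.000e+00 -1.300e-03 -3.000e-04]]
[[431.92154887   0.         278.80873262]
 [  0.         431.92154887 209.91713423]
 [  0.           0.           1.        ]] [0.02062124 0.         0.         0.         0.        ]
[[333.87988703   0.         283.38058692]
 [  0.         333.87988703 206.48054681]
 [  0.           0.           1.        ]] [-0.0230485  0.         0.         0.         0.       ]
[[405.90398957   0.         284.64755973]
 [  0.         405.90398957 216.1351077 ]
 [  0.           0.           1.        ]] [0.02637182 0.         0.         0.         0.        ]
205 [ 46  34  36  37  36  33  35  36  36  35  62 101 126 138 150 164 161 142
 129 118  98  61  46  63  62  63  62  64]
220 [125 123 120 122 123 122 125 123 113 104 114 132 143 163 169 152 134 125
 107  79  53  54  78 102 115 119 120 120]
230 [124 121 123 122 124 121 121 113 105 117 134 143 162 169 152 136 123 109
  74  50  55  90 107 112 123 121 120 122]
250 [118 119 120 120 121 108 104 117 132 142 165 169 155 136 125 109  77  48
  50 
[... 209 characters left out ...]
131 119  96  68  53  77
  98 107 114 119 116 115 119 121 119 119]
192 [ 79  70  70  69  72  70  70  69  63  87 111  94  82 101 140 139 133 127
 109 101 104 103 105 110 106 107 104 117 120 122]
198 [123 120 120 123  94  69  71  67  69  74  97 118 132 145 166 168 150 136
 122 101 102 106 107 105 106 119 122 122 123 122]
204 [121 120 122 120 124  93  71  68  70  69  85 108 126 137 153 170 162 142
 131 115  96  99 105 105 106 118 122 122 120 122]
210 [119 119 120 122 121  91  70  73  70  72  64  90 115 127 141 161 172 156
 138 126 111 106 107 107 106 103 120 125 125 123]
216 [122 121 120 118 118 119  89  69  72  71  69  80 104 122 136 150 169 165
 146 130 119  98 100 107 103 106 110 118 118 119]
```

>>> {"method": "servo_tool", "body": {"targets": [[0.18,0,0,-20,-40,60,1],[0.36,0,0,-20,-80,120,1],[0.54,0,0,-20,-120,175,1],[0.72,0,0,-20,-160,230,1],[0.9,0,0,-20,-195,285,1],[1.05,0,0,-20,-230,335,1],[1.09,0,0,-20,-265,385,1],[1.09,0,0,-20,-300,430,1]]}}

```text
time_s: 1.15
eef_pos: [0.4869, 0.1205, 0.2508]
eef_rot: [0.526, 0.472, 0.526, -0.473]
wrist_force: [0.6, 0.6, 0.2]
opening: 0.997
```

>>> {"method": "servo_tool", "body": {"targets": [[0,0,0,0,25,45,1],[0,0,0,0,50,90,1],[0,0,0,0,70,128,1],[0,0,0,0,70,128,1],[0,0,0,0,70,128,1],[0,0,0,0,70,128,1],[0,0,0,0,70,128,1],[0,0,0,0,70,128,1]]}}

```text
time_s: 2.15
eef_pos: [0.5702, 0.0015, 0.2511]
eef_rot: [0.527, 0.472, 0.526, -0.472]
wrist_force: [-0.2, 0.2, -0.6]
opening: 1.002
```

Run:
```python
from h import *
c,o=snap('wrist','w1'); print(o['eef_pos'],Ro.from_quat(np.roll(o['eef_rot'],-1)).as_matrix().round(4))
```

```text
[0.57020502 0.00147644 0.25113716] [[-1.000e-04  9.940e-01  1.092e-01]
 [-1.000e-03  1.092e-01 -9.940e-01]
 [-1.000e+00 -2.000e-04  9.000e-04]]
```

View pics/w1.png

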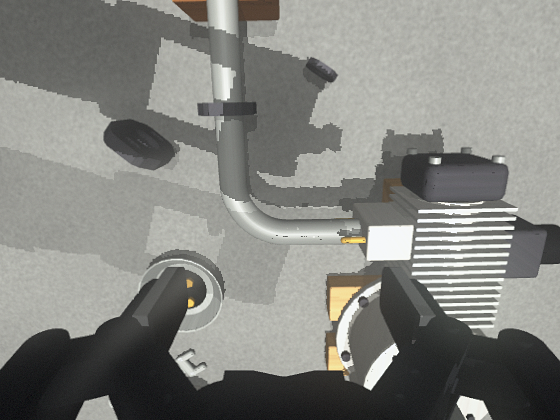

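Run:
```python
from h import *
crop('w1',300,180,440,280,'w1a'); crop('w1',185,80,285,155,'w1b')
```

```text
scale 5.714285714285714
scale 8.0
```

View pics/w1a.png

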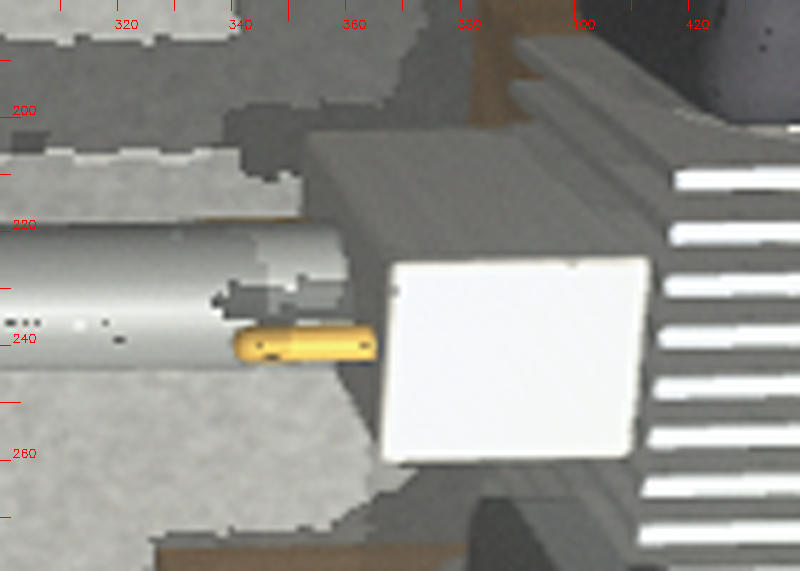

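View pics/w1b.png

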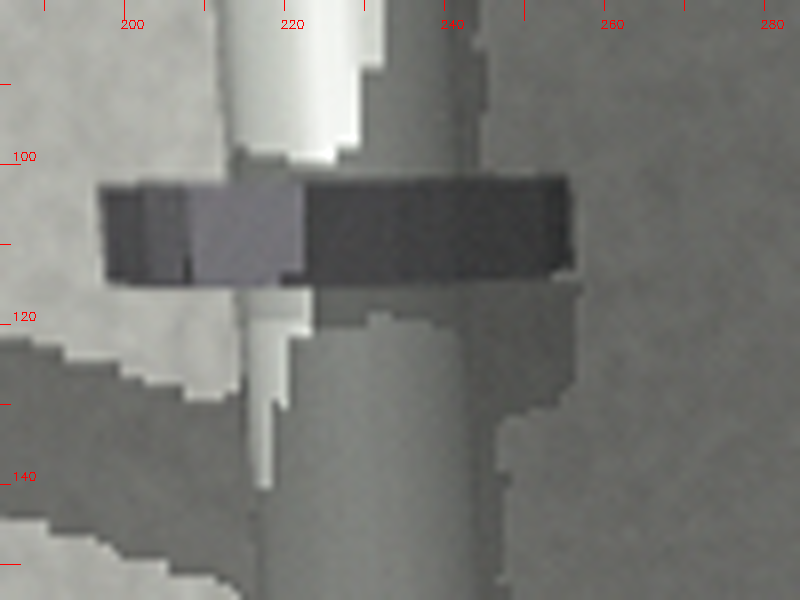

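Run:
```python
from h import *
C=[(368.3,225.4),(366.5,260.2),(413.4,224.5),(410.3,259.3)]
P=[atz('w1',c,.125) for c in C]
for p in P: print(p.round(4))
print('w',np.linalg.norm(P[0]-P[1]),'l',np.linalg.norm(P[0]-P[2]),np.linalg.norm(P[1]-P[3]))
a=lambda v:np.degrees(np.arctan2(v[1],v[0]))
print('yaws',a(P[2]-P[0]),a(P[3]-P[1]),a(P[0]-P[1])-90,a(P[2]-P[3])-90)
s0=atz('w1',(365.1,239.5),.115); s1=atz('w1',(340.5,239.5),.115); print(s0,s1,np.linalg.norm(s1-s0),a(s0-s1))
# profiles
im=cv2.cvtColor(cv2.imread('pics/w1.png'),cv2.COLOR_BGR2GRAY)
for c in [290,300,310,320,330]: print(c,im[214:250,c])
for r in [40,60,75,90,122,135,150,165,180]: print(r,im[r,205:252])
```

```text
[ 0.6461 -0.0163  0.125 ]
[ 0.6508 -0.0493  0.125 ]
[ 0.685  -0.0113  0.125 ]
[ 0.6898 -0.0443  0.125 ]
w 0.033334060062971585 l 0.03916787756025196 0.03938249661957955
yaws 7.402204277512083 7.377249946446812 7.979142873024827 8.347497341636398
[ 0.64892467 -0.03365672  0.115     ] [ 0.62663868 -0.03606698  0.115     ] 0.0224159473303162 6.172631578918395
290 [154 155 151 153 156 118  88 101 116 124 134 141 147 155 163 172 184 199
 210 224 239 234 226 217 199 186 184 177 171 162 150 189 183 183 184 186]
300 [148 155 157 168 167  94  89 102 117 125 134 142 148 157 162 172 183 200
 212 227 241 235 218 216 201 186 181 175 171 163 151 182 176 177 177 181]
310 [151 156 153 151 160  99  90 105 122 125 136 143 150 155 164 174 187 198
 214 229 240 231 222 210 197 184 181 177 172 162 149 179 176 180 185 187]
320 [156 158 156 154 154  82  94 105 118 127 138 144 152 158 165 175 187 200
 217 228 237 229 221 210 196  86 184 177 170 162 149 178 180 177 178 185]
330 [160 162 162 160 157  87 106 123 119 130 138 146 152 161 164 177 190 201
 216 227 235 225 218 206 196 182 180 175 173 159 160 196 184
[... 1073 characters left out ...]
21 125 125 128 129 131 128 126 124 125 124 116 116 115 110 107 104
 100  97  87  82  85  88 105 104 103 105 107]
150 [180 109 109 107 109 106 109 111 112 113 111 114 100 113 117 117 119 122
 119 121 125 129 128 129 129 127 130 127 125 124 125 120 116 116 115 109
 108  99  97  90  89  88  89 106 104 104 106]
165 [168 166 169 167 170 173 171 172 174 175 170 171 175 113 110 119 118 122
 122 121 124 128 126 128 129 129 130 127 126 129 127 124 122 117 115 111
 111 107 104  97  88  90  85  85  88 108 106]
180 [179 177 176 176 177 174 173 172 173 177 178 184 179 178 111 106 117 116
 120 122 123 126 127 129 128 128 126 129 127 126 125 127 124 123 117 116
 112 110 102 101  96  82  87  88  90 110 110]
```

Run:
```python
from h import *
from scipy.optimize import least_squares
tail=[(209.6,60),(210.8,75),(211.6,90),(214.6,122),(215.5,135),(216.6,150),(217.5,165),(239.5,60),(240.3,75),(240.8,90),(241.8,122),(242.8,135),(243.7,150)]
leg=[(300,218.5),(310,218.5),(320,218.5),(330,218.5),(300,244.5),(310,244.5),(320,244.5),(330,244.3)]
def rays(fn,l): return [ray(fn,uv) for uv in l]
def lined(o,d,A,u):
    n=np.cross(d,u); n/=np.linalg.norm(n); return (A-o)@n
def fit(l,vert,r=.0125):
    R=rays('w1',l)
    def f(p):
        # line: vert: x=p0+p1*(y-.07); else y=p0+p1*(x-.6)
        z=p[2] if len(p)>2 else .09
        A,u=(np.array([p[0],.07,z]),np.array([p[1],1,0])) if vert else (np.array([.6,p[0],z]),np.array([1,p[1],0]))
        return [1e3*(abs(lined(o,d,A,u/np.linalg.norm(u)))-r) for o,d in R]
    for p0 in ([.51,-.1],[.51,-.1,.09]) if vert else ([-.04,.1],[-.04,.1,.09]):
        s=least_squares(f,p0); print(vert,s.x.round(4),np.degrees(np.arctan(s.x[1])),np.round(s.fun,2))
fit(tail,True); fit(leg,False)
```

```text
True [ 0.5135 -0.1263] -7.197951815106966 [-0.08 -0.17  0.09 -0.45 -0.39 -0.37 -0.16  0.01  0.05 -0.16 -0.71 -0.41
 -0.29]
True [ 0.5125 -0.1254  0.0842] -7.144849754530632 [ 0.17  0.08  0.33 -0.24 -0.19 -0.18  0.01  0.22  0.28  0.07 -0.46 -0.14
 -0.01]
False [-0.0412  0.1123] 6.406317079223857 [0.23 0.2  0.18 0.15 0.2  0.23 0.26 0.1 ]
False [-0.0393  0.1121  0.0946] 6.394334814872898 [ 0.04  0.01 -0.01 -0.04  0.    0.03  0.06 -0.1 ]
```

```bash
cat >> h.py <<'E'
def axis(s,R):
    # pipe frame: port at 0, -x out, bend to +y ; s arclength from face
    L=.120-R; q=np.pi*R/2
    s=np.asarray(s,float); P=np.zeros((len(s),3)); T=np.zeros((len(s),3))
    for i,v in enumerate(s):
        if v<=L: P[i]=(-v,0,0);T[i]=(-1,0,0)
        elif v<=L+q:
            a=(v-L)/R; P[i]=(-L-R*np.sin(a),R*(1-np.cos(a)),0);T[i]=(-np.cos(a),np.sin(a),0)
        else: P[i]=(-.12,R+v-L-q,0);T[i]=(0,1,0)
    return P,T
def sil(fn,px,py,pz,yaw,R,smax=.26,n=131):
    P,T=axis(np.linspace(0,smax,n),R); Rz=Ro.from_euler('z',yaw).as_matrix(); P=P@Rz.T+[px,py,pz]; T=T@Rz.T
    K,D,Rc,t=cam(fn); O=-Rc.T@t; v=P-O; nn=np.cross(v,T); nn/=np.linalg.norm(nn,axis=1)[:,None]
    return proj(fn,P+.0125*nn),proj(fn,P-.0125*nn),proj(fn,P)
E
python3 - <<'E'
from h import *
for fn,box in (('w1',(200,110,360,230)),('w1',(200,130,360,250))):pass
im=cv2.imread('pics/w1.png')
x0,y0,x1,y1=195,130,375,265; s=4.4
big=cv2.resize(im[y0:y1,x0:x1],None,fx=s,fy=s,interpolation=cv2.INTER_CUBIC)
for R,col in ((.05,(0,0,255)),(.065,(0,255,0)),(.08,(255,0,0))):
    for l in sil('w1',.6485,-.0360,.09,np.radians(7.0),R)[:2]:
        cv2.polylines(big,[np.int32(((l+.5-[x0,y0])*s))],False,col,1)
cv2.imwrite('pics/ov.png',big)
E
```

```text
(no output)
```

View pics/ov.png

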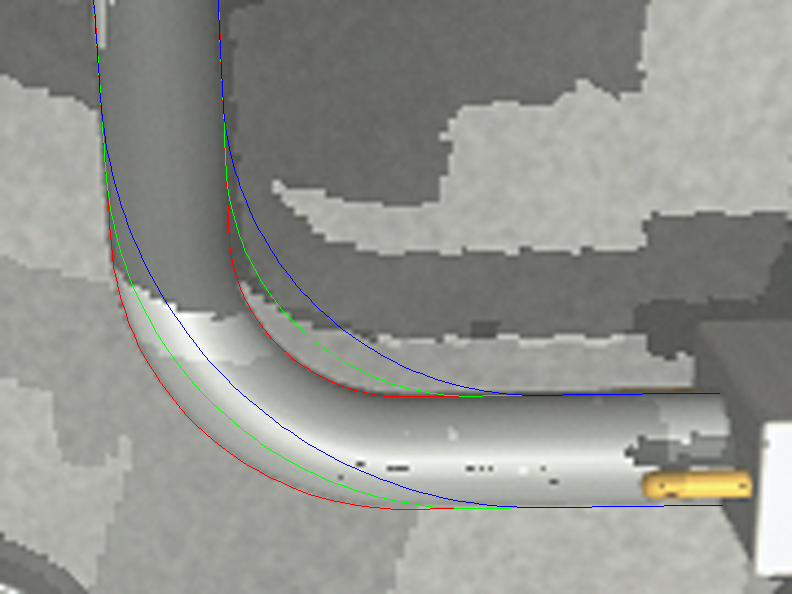

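Run:
```python
from h import *
from scipy.optimize import least_squares
tail=[(209.6,60),(210.8,75),(211.6,90),(214.6,122),(215.5,135),(216.6,150),(217.5,165),(218.5,180),(239.5,60),(240.3,75),(240.8,90),(241.8,122),(242.8,135),(243.7,150),(244.7,165)]
leg=[(300,218.5),(310,218.5),(320,218.5),(330,218.5),(300,244.5),(310,244.5),(320,244.5),(330,244.3)]
bend=[(195+110/4.4-.5,130+255/4.4-.5),(195+240/4.4-.5,130+275/4.4-.5)]
pts=np.array(tail+leg)
def f(p,full=False):
    a,b,c=sil('w1',p[0],p[1],p[2],p[3],.05,.24,241)
    r=[]
    for uv in pts:
        best=None
        for l in (a,b):
            d=np.linalg.norm(l-uv,axis=1);i=np.clip(d.argmin(),1,len(l)-2);t=l[i+1]-l[i-1];t/=np.linalg.norm(t);e=(uv-l[i])@[-t[1],t[0]]
            if best is None or abs(e)<abs(best):best=e
        r.append(best)
    return np.array(r)
for fixz in (1,0):
    if fixz: s=least_squares(lambda q:f([q[0],q[1],.09,q[2]]),[.6485,-.036,.122],x_scale=.01,diff_step=1e-4)
    else: s=least_squares(f,[.6485,-.036,.09,.122],x_scale=.01,diff_step=1e-4)
    print(s.x.round(4),np.degrees(s.x[-1]),s.fun.round(1),s.cost)
for z in (.122,.124): print('fl top',atz('w1',(226,108.4),z))
L=atz('w1',(196.5,107.5),.106);Rr=atz('w1',(255.3,107.5),.072);print(L,Rr,(L+Rr)/2,np.linalg.norm((L-Rr)[:2]))
```

```text
[ 0.6477 -0.0353  0.1249] 7.15842578956894 [ 0.1  0.2 -0.1  0.5  0.4  0.4  0.2  0.1 -0.   0.  -0.2 -0.8 -0.4 -0.3
 -0.   0.4  0.3  0.1 -0.  -0.  -0.2 -0.3 -0.3] 1.0782285041664428
[ 0.6474 -0.0361  0.088   0.1247] 7.146346640721041 [-0.   0.1 -0.2  0.4  0.4  0.3  0.1 -0.   0.1  0.1 -0.1 -0.7 -0.3 -0.2
  0.1  0.5  0.4  0.2  0.1 -0.1 -0.3 -0.4 -0.4] 0.9901098176461876
fl top [0.5177272  0.06727762 0.122     ]
fl top [0.51804855 0.06735662 0.124     ]
[0.49068694 0.0647564  0.106     ] [0.53671359 0.06903126 0.072     ] [0.51370027 0.06689383 0.089     ] 0.04622474344193833
```

Run:
```python
from h import *
for fn,box in (('top0',(180,150,320,260)),('scene0',(240,185,400,270))):
    x0,y0,x1,y1=box; s=min(800/(x1-x0),600/(y1-y0))
    big=cv2.resize(cv2.imread(f'pics/{fn}.png')[y0:y1,x0:x1],None,fx=s,fy=s,interpolation=cv2.INTER_CUBIC)
    for l in sil(fn,.6477,-.0353,.09,.1249,.05,.23)[:2]: cv2.polylines(big,[np.int32(((l+.5-[x0,y0])*s))],False,(0,0,255),1)
    cv2.imwrite(f'pics/ov_{fn}.png',big)
```

```text
(no output)
```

View pics/ov_top0.png

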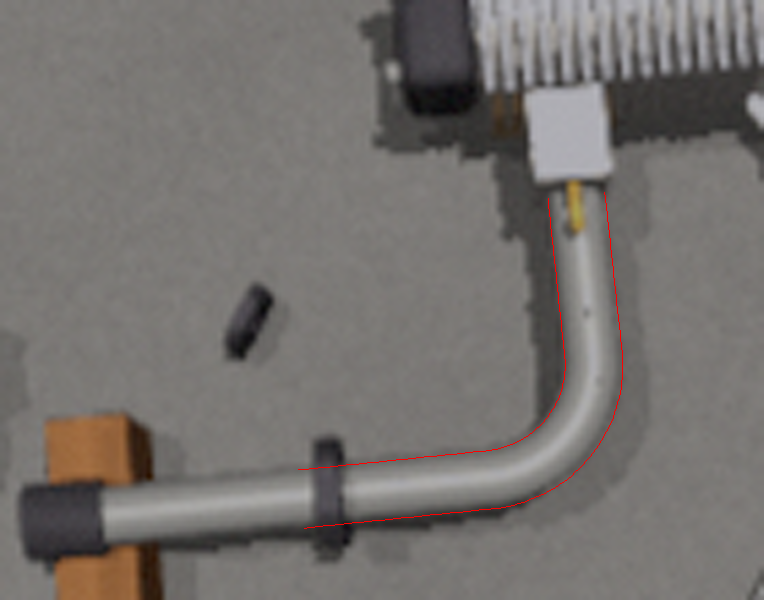

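View pics/ov_scene0.png

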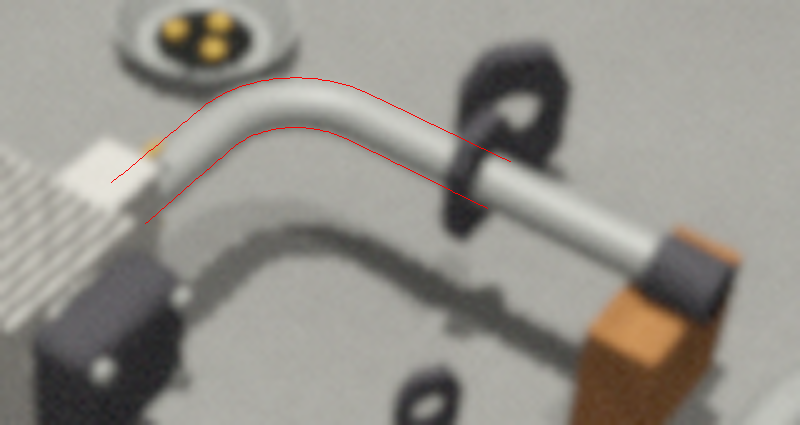

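Run:
```python
from h import *
for uv in [(104,140),(120,122),(172,145),(174,160),(150,168),(105,150)]:
    print(uv,atz('w1',uv,0).round(3),atz('w1',uv,.05).round(3),atz('w1',uv,.09).round(3))
print('top'); 
for uv in [(267,271),(252,291)]: print(atz('top0',uv,0).round(3),atz('top0',uv,.09).round(3))
print(tri([('w1',(138,124)),('scene0',(348,193))]))
```

```text
(104, 140) [0.357 0.012 0.   ] [0.383 0.02  0.05 ] [0.404 0.027 0.09 ]
(120, 122) [0.377 0.034 0.   ] [0.4  0.04 0.05] [0.419 0.044 0.09 ]
(172, 145) [0.437 0.014 0.   ] [0.453 0.022 0.05 ] [0.466 0.029 0.09 ]
(174, 160) [ 0.44  -0.003  0.   ] [0.455 0.007 0.05 ] [0.468 0.015 0.09 ]
(150, 168) [ 0.411 -0.016  0.   ] [ 0.43  -0.004  0.05 ] [0.446 0.005 0.09 ]
(105, 150) [0.358 0.    0.   ] [0.384 0.01  0.05 ] [0.404 0.018 0.09 ]
top
[0.443 0.004 0.   ] [0.444 0.003 0.09 ]
[0.393 0.04  0.   ] [0.398 0.036 0.09 ]
[0.4480031  0.04949459 0.12417553]
```

>>> {"method": "servo_tool", "body": {"targets": [[-0.0155,0,0,20,-25,-36,1],[-0.0155,0,0,50,-49,-71,1],[-0.0155,0,0,80,-49,-71,1],[-0.0155,0,0,111,-49,-71,1],[-0.0155,0,0,111,-49,-71,1],[-0.0155,0,0,111,-49,-71,1],[-0.0155,0,0,111,-49,-71,1],[-0.0155,0,0,111,-49,-71,1]]}}

```text
time_s: 3.2
eef_pos: [0.5145, 0.0663, 0.1412]
eef_rot: [0.531, 0.468, 0.529, -0.468]
wrist_force: [-0.6, 0.6, 0.5]
opening: 1.003
```

Run:
```python
from h import *
c,o=snap('wrist','w2'); print(o['eef_pos'],Ro.from_quat(np.roll(o['eef_rot'],-1)).as_matrix().round(4))
```

```text
[0.51454455 0.06632822 0.14116274] [[ 0.0018  0.9922  0.1243]
 [-0.0012  0.1243 -0.9922]
 [-1.      0.0016  0.0014]]
```

View pics/w2.png

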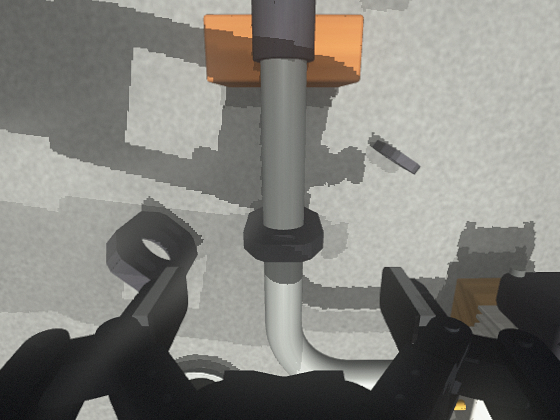

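Run:
```python
from h import *
crop('w2',230,190,340,272,'w2a')
```

```text
scale 7.2727272727272725
```

View pics/w2a.png

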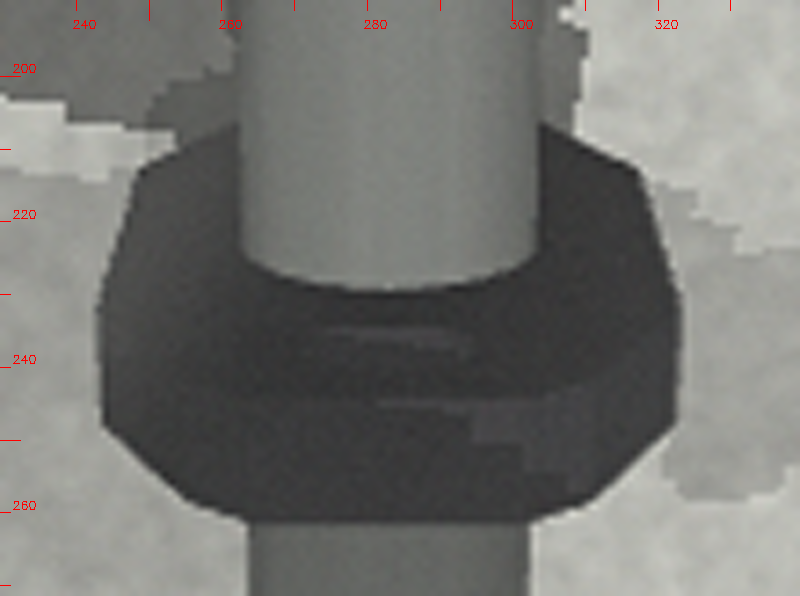

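Run:
```python
from h import *
o=np.array([0.51454455,0.06632822,0.14116274]); M=Ro.from_quat(np.roll(json.load(open('pics/w2.json'))['r'],-1)).as_matrix()
for uv in [(242.8,230.8),(323.3,230.8),(243.9,248),(322.5,248)]:
    p=atz('w2',uv,.1055); print(p.round(4),((p-o)@M*1e3).round(2))
```

```text
[0.4907 0.0687 0.1055] [ 35.62 -23.43  -5.36]
[0.5368 0.0744 0.1055] [35.69 23.01 -5.3 ]
[0.4923 0.058  0.1055] [ 35.63 -23.19   5.49]
[0.5381 0.0636 0.1055] [35.71 22.94  5.56]
```

>>> {"method": "servo_tool", "body": {"targets": [[0,0,0,20,-0.2,0.1,1],[0,0,0,40,-0.2,0.1,1],[0,0,0,60,-0.2,0.1,1],[0,0,0,71,-0.2,0.1,0.8],[0,0,0,71,-0.2,0.1,0.5],[0,0,0,71,-0.2,0.1,0.3],[0,0,0,71,-0.2,0.1,0.2],[0,0,0,71,-0.2,0.1,0.2]]}}

```text
time_s: 4.25
eef_pos: [0.5147, 0.0661, 0.0705]
eef_rot: [0.531, 0.468, 0.529, -0.468]
wrist_force: [0.5, 0.5, 0.0]
opening: 0.605
```

Run:
```python
from h import *
c,o=snap('wrist','w3'); print(o['eef_pos'],o['wrist_force'])
crop('w3',180,180,390,340,'w3a')
```

```text
[0.51465025 0.06612958 0.07048578] [0.47248386 0.52967498 0.0109842 ]
scale 3.75
```

View pics/w3a.png

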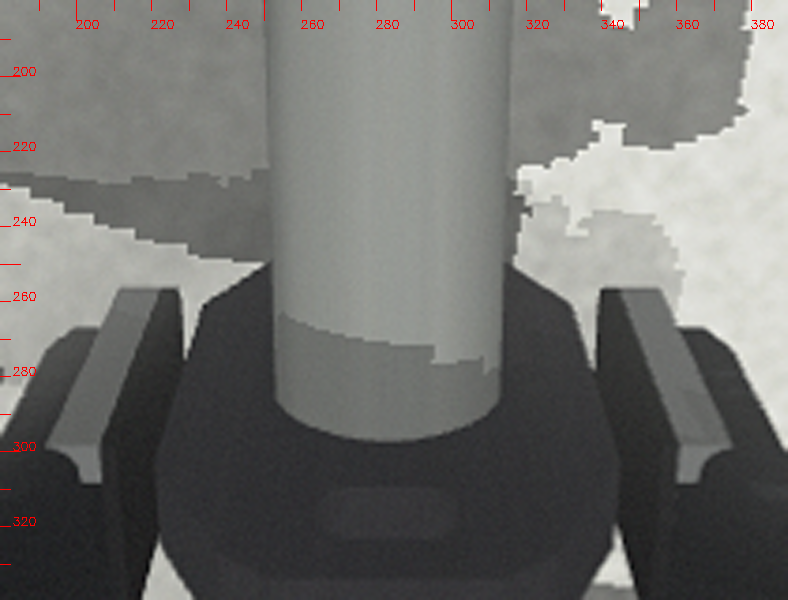

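>>> {"method": "servo_tool", "body": {"targets": [[0,0,0,0,0,0,0.15],[0,0,0,0,0,0,0.1],[0,0,0,0,0,0,0.05],[0,0,0,0,0,0,0],[0,0,0,0,0,0,-0.1],[0,0,0,0,0,0,-0.3],[0,0,0,0,0,0,-0.6],[0,0,0,0,0,0,-1]]}}

```text
time_s: 5.3
eef_pos: [0.5146, 0.0661, 0.0706]
eef_rot: [0.531, 0.468, 0.529, -0.468]
wrist_force: [-2.7, 0.4, 6.1]
opening: 0.531
```

Run:
```python
from h import *
o=ctrl.get_obs(); print(o['eef_pos'],o['wrist_force'],o['torque'],o['opening'])
c,o=snap('wrist','w4');crop('w4',180,180,390,340,'w4a'); print(o['eef_pos'],o['wrist_force'],o['torque'])
```

```text
[0.51463451 0.06610775 0.0706175 ] [-2.66921718  0.44136594  6.07804382] [0.05899645 0.34146391 0.03213514] 0.5309637830493716
scale 3.75
[0.51463451 0.06610775 0.0706175 ] [-2.66921718  0.44136594  6.07804382] [0.05899645 0.34146391 0.03213514]
```

View pics/w4a.png

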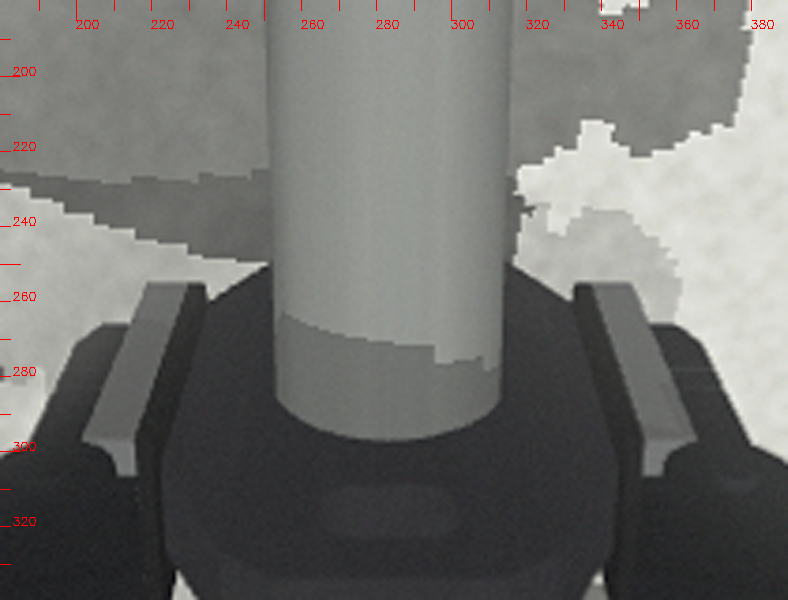

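>>> {"method": "servo_tool", "body": {"targets": [[0,0,0,-0.5,-0.2,0,-1],[0,0,0,-0.8,-0.3,0,-1],[0,0,0,-0.8,-0.3,0,-1],[0,0,0,-0.8,-0.3,0,-1],[0,0,0,-0.8,-0.3,0,-1],[0,0,0,-0.8,-0.3,0,-1],[0,0,0,-0.8,-0.3,0,-1],[0,0,0,-0.8,-0.3,0,-1]]}}

```text
time_s: 6.35
eef_pos: [0.5143, 0.0661, 0.0714]
eef_rot: [0.531, 0.468, 0.529, -0.468]
wrist_force: [0.1, -0.2, -2.2]
opening: 0.532
```

```bash
cat > o.py <<'E'
from h import *
o=ctrl.get_obs(); M=Ro.from_quat(np.roll(o['eef_rot'],-1)).as_matrix()
print('t',o['time_s'],'pos',(1e3*o['eef_pos']).round(2),'yang',np.degrees(np.arctan2(M[1,1],M[0,1])).round(2),'F tool',(o['wrist_force']@M).round(2),'T tool',(o['torque']@M).round(3),'q6',o['q'][5].round(2))
E
python3 o.py
```

```text
t 6.35 pos [514.31  66.09  71.42] yang 7.14 F tool [2.25 0.03 0.21] T tool [ 0.009 -0.011  0.006] q6 -0.22
```

>>> {"method": "servo_tool", "body": {"targets": [[0,0,0,0,0,3,-1],[0,0,0,0,0,8,-1],[0,0,0,0,0,13,-1],[0,0,0,0,0,18,-1],[0,0,0,0,0,23,-1],[0,0,0,0,0,28,-1],[0,0,0,0,0,30,-1],[0,0,0,0,0,30,-1]]}}

```text
time_s: 7.35
eef_pos: [0.5181, 0.0362, 0.0715]
eef_rot: [0.531, 0.468, 0.529, -0.468]
wrist_force: [0.4, -0.2, -1.9]
opening: 0.527
```

```bash
python3 o.py
python3 - <<'E'
from h import *
snap('wrist','w5')
E
```

```text
t 7.35 pos [518.1   36.19  71.48] yang 7.13 F tool [1.89 0.32 0.29] T tool [ 0.001 -0.041  0.009] q6 -0.28
```

View pics/w5.png

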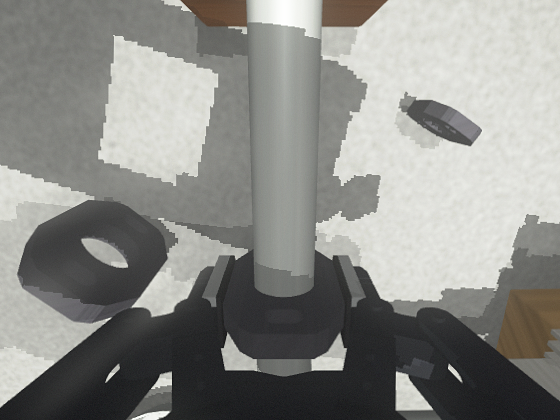

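Run:
```python
from h import *
crop('w2',90,190,220,300,'w2r'); crop('w5',10,190,200,330,'w5r')
```

```text
scale 5.454545454545454
scale 4.2105263157894735
```

View pics/w2r.png

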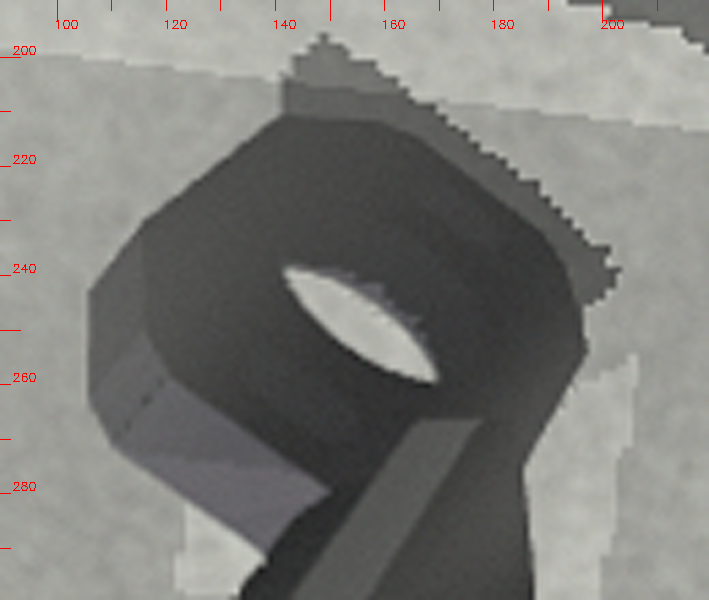

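View pics/w5r.png

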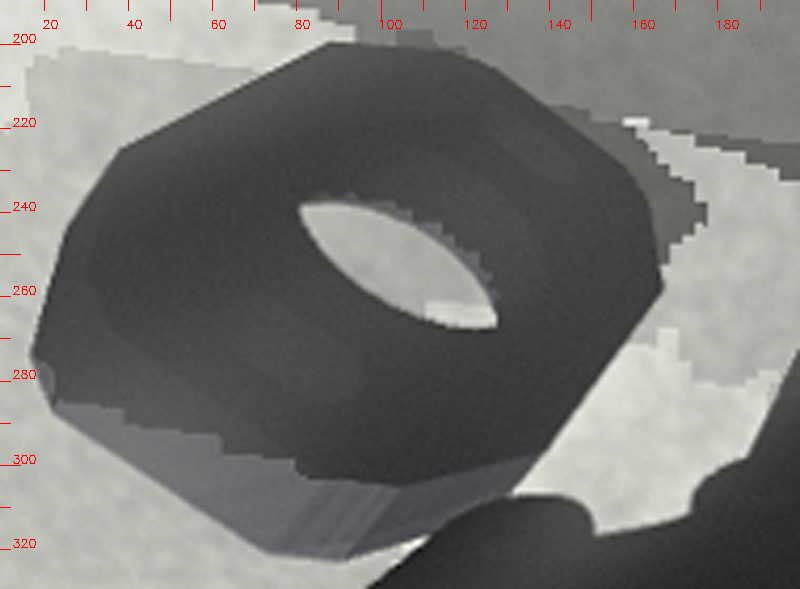

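Run:
```python
from h import *
for a,b in [((196.3,253),(167,257)),((141,211),(87.5,199.5)),((105.5,243),(25,246)),((168.5,259.5),(126.5,267)),((109.5,271),(23,287))]:
    p=tri([('w2',a),('w5',b)]); print(p.round(4),proj('w2',p)-a,proj('w5',p)-b)
```

```text
[0.4448 0.0056 0.016 ] [[-0.01015171 -0.09137601]] [[0.0126538  0.12288074]]
[0.4005 0.0432 0.0267] [[ 0.01769621 -0.0690973 ]] [[-0.02589661  0.0951017 ]]
[0.391  0.0304 0.0664] [[-0.00375503  0.68119475]] [[ 0.02445473 -0.99337179]]
[0.426  0.0057 0.0339] [[0.02584069 0.17628462]] [[-0.03283851 -0.24236382]]
[0.403  0.0205 0.086 ] [[0.03601449 0.26130842]] [[-0.04554146 -0.39450973]]
```

>>> {"method": "servo_tool", "body": {"targets": [[0,0,0,0,0,3,-1],[0,0,0,0,0,8,-1],[0,0,0,0,0,13,-1],[0,0,0,0,0,18,-1],[0,0,0,0,0,23,-1],[0,0,0,0,0,28,-1],[0,0,0,0,0,33,-1],[0,0,0,0,0,34,-1]]}}

```text
time_s: 8.4
eef_pos: [0.5223, 0.0022, 0.0715]
eef_rot: [0.531, 0.468, 0.529, -0.468]
wrist_force: [0.4, -0.7, -1.8]
opening: 0.524
```

```bash
python3 o.py
python3 - <<'E'
from h import *
snap('wrist','w6'); snap('top','top6')
E
```

```text
t 8.4 pos [522.35   2.2   71.53] yang 7.11 F tool [1.81 0.33 0.79] T tool [-0.054 -0.023  0.026] q6 -0.35
```

View pics/w6.png

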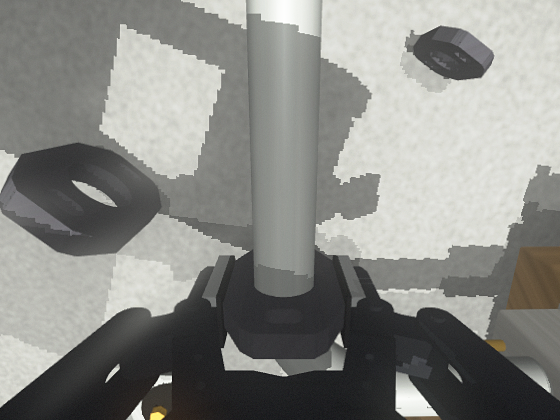

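```bash
cat > plan.py <<'E'
import sys; from h import *
# usage: plan.py s0 s1 n [dx dy]  : s = arclength from face (mm)
px,py,yaw=.6477,-.0353,.1249
def plan(ss,dx=0,dy=0,z=None):
    o=ctrl.get_obs(); M=Ro.from_quat(np.roll(o['eef_rot'],-1)).as_matrix(); p=o['eef_pos']
    P,T=axis(np.array(ss)/1e3,.05); Rz=Ro.from_euler('z',yaw).as_matrix()
    for s,a,t in zip(ss,P,T):
        w=Rz@a+[px+dx/1e3,py+dy/1e3,0]; w[2]=p[2] if z is None else z
        tw=Rz@t # bore axis away from port ; tool y = bore rotated -90deg ; tool z = -bore
        Mt=np.stack([[0,0,-1],[tw[1],-tw[0],0],-tw],1)
        print(s,(1e3*w).round(2),'rot',Ro.from_matrix(M.T@Mt).as_rotvec().round(4),'sh',(1e3*M.T@(w-p)).round(2))
def cur():
    o=ctrl.get_obs(); Rz=Ro.from_euler('z',yaw).as_matrix(); print('pipe-frame pos mm',(1e3*Rz.T@(o['eef_pos']-[px,py,0])).round(2))
if __name__=='__main__':
    cur(); s0,s1,n=map(float,sys.argv[1:4]); plan(np.linspace(s0,s1,int(n)),*map(float,sys.argv[4:6]))
E
python3 plan.py 152 132 6
```

```text
pipe-frame pos mm [-119.74   53.1    71.5 ]
152.0 [521.97   2.79  71.5 ] rot [-0.0006  0.0014 -0.0021] sh [-0.   -0.26 -0.36]
148.0 [522.48  -1.17  71.5 ] rot [-0.0114  0.0014 -0.0021] sh [ 0.   -0.26  3.64]
144.0 [523.18  -5.11  71.5 ] rot [-0.0914  0.0015 -0.002 ] sh [ 0.01 -0.05  7.63]
140.0 [524.19  -8.98  71.5 ] rot [-0.1714  0.0016 -0.002 ] sh [ 0.02  0.47 11.6 ]
136.0 [525.5  -12.76  71.5 ] rot [-0.2514  0.0016 -0.0019] sh [ 0.02  1.31 15.5 ]
132.0 [527.12 -16.41  71.5 ] rot [-0.3314  0.0017 -0.0018] sh [ 0.03  2.46 19.34]
```

>>> {"method": "servo_tool", "body": {"targets": [[0,0,0,0,-0.2,2,-1],[-0.011,0,0,0,-0.2,3.6,-1],[-0.05,0,0,0,-0.1,5.6,-1],[-0.091,0,0,0,0,7.6,-1],[-0.131,0,0,0,0.2,9.6,-1],[-0.171,0,0,0,0.5,11.6,-1],[-0.171,0,0,0,0.5,11.6,-1],[-0.171,0,0,0,0.5,11.6,-1]]}}

```text
time_s: 9.5
eef_pos: [0.5242, -0.0089, 0.0715]
eef_rot: [0.569, 0.421, 0.567, -0.421]
wrist_force: [0.4, -0.2, -1.2]
opening: 0.529
```

```bash
python3 o.py; python3 plan.py 140 120 6
```

```text
t 9.5 pos [524.24  -8.92  71.54] yang 16.89 F tool [1.23 0.3  0.33] T tool [ 0.023 -0.018  0.034] q6 -0.54
pipe-frame pos mm [-119.21   41.55   71.54]
140.0 [524.19  -8.98  71.54] rot [-0.001   0.0017 -0.0019] sh [-0.   -0.07  0.04]
136.0 [525.5  -12.76  71.54] rot [-0.081   0.0018 -0.0018] sh [0.01 0.09 4.04]
132.0 [527.12 -16.41  71.54] rot [-0.161   0.0019 -0.0018] sh [0.02 0.58 8.01]
128.0 [529.02 -19.93  71.54] rot [-0.241   0.002  -0.0017] sh [ 0.02  1.37 11.93]
124.0 [531.2  -23.29  71.54] rot [-0.321   0.002  -0.0016] sh [ 0.03  2.48 15.77]
120.0 [533.64 -26.46  71.54] rot [-0.401   0.0021 -0.0015] sh [ 0.04  3.9  19.51]
```

>>> {"method": "servo_tool", "body": {"targets": [[-0.04,0,0,0,0,2,-1],[-0.081,0,0,0,0.1,4,-1],[-0.121,0,0,0,0.3,6,-1],[-0.161,0,0,0,0.6,8,-1],[-0.201,0,0,0,0.95,10,-1],[-0.241,0,0,0,1.4,11.9,-1],[-0.241,0,0,0,1.4,11.9,-1],[-0.241,0,0,0,1.4,11.9,-1]]}}

```text
time_s: 10.5
eef_pos: [0.5292, -0.0199, 0.0716]
eef_rot: [0.615, 0.35, 0.613, -0.35]
wrist_force: [1.1, 0.3, -1.9]
opening: 0.53
```

```bash
python3 o.py; python3 plan.py 128 108 6
```

```text
t 10.5 pos [529.24 -19.87  71.64] yang 30.64 F tool [1.9  1.08 0.25] T tool [ 0.016 -0.073  0.165] q6 -0.8
pipe-frame pos mm [-115.61   30.07   71.64]
128.0 [529.02 -19.93  71.64] rot [-0.0009  0.0025 -0.0018] sh [-0.   -0.22 -0.06]
124.0 [531.2  -23.29  71.64] rot [-0.0809  0.0025 -0.0017] sh [ 0.01 -0.06  3.93]
120.0 [533.64 -26.46  71.64] rot [-0.1609  0.0026 -0.0016] sh [0.02 0.42 7.9 ]
116.0 [536.32 -29.42  71.64] rot [-0.2409  0.0027 -0.0015] sh [ 0.03  1.22 11.82]
112.0 [539.23 -32.16  71.64] rot [-0.3209  0.0027 -0.0014] sh [ 0.04  2.33 15.66]
108.0 [542.35 -34.66  71.64] rot [-0.4009  0.0028 -0.0013] sh [ 0.05  3.74 19.41]
```

>>> {"method": "servo_tool", "body": {"targets": [[-0.04,0,0,0,0.4,2,-1],[-0.081,0,0,0,0.5,4,-1],[-0.121,0,0,0,0.7,6,-1],[-0.161,0,0,0,1.0,8,-1],[-0.201,0,0,0,1.4,10,-1],[-0.241,0,0,0,1.8,11.9,-1],[-0.241,0,0,0,1.8,11.9,-1],[-0.241,0,0,0,1.8,11.9,-1]]}}

```text
time_s: 11.5
eef_pos: [0.5367, -0.0291, 0.0716]
eef_rot: [0.653, 0.274, 0.651, -0.274]
wrist_force: [-0.0, 0.5, -1.0]
opening: 0.523
```

```bash
python3 o.py; python3 plan.py 116 100 5
```

```text
t 11.5 pos [536.71 -29.13  71.62] yang 44.39 F tool [ 0.96  0.36 -0.38] T tool [0.005 0.006 0.048] q6 -1.05
pipe-frame pos mm [-109.36   19.95   71.62]
116.0 [536.32 -29.42  71.62] rot [-0.001   0.0026 -0.0011] sh [-0.   -0.48 -0.06]
112.0 [539.23 -32.16  71.62] rot [-0.081   0.0027 -0.0009] sh [ 0.01 -0.32  3.93]
108.0 [542.35 -34.66  71.62] rot [-0.161   0.0027 -0.0008] sh [0.02 0.16 7.9 ]
104.0 [545.67 -36.9   71.62] rot [-0.2409  0.0028 -0.0007] sh [ 0.03  0.96 11.82]
100.0 [549.15 -38.87  71.62] rot [-0.3209  0.0028 -0.0006] sh [ 0.04  2.07 15.66]
```

>>> {"method": "servo_tool", "body": {"targets": [[-0.04,0,0,0,0,2,-1],[-0.081,0,0,0,0.2,4,-1],[-0.121,0,0,0,0.4,6,-1],[-0.161,0,0,0,0.7,7.9,-1],[-0.201,0,0,0,1.0,9.9,-1],[-0.241,0,0,0,1.5,11.8,-1],[-0.241,0,0,0,1.5,11.8,-1],[-0.241,0,0,0,1.5,11.8,-1]]}}

```text
time_s: 12.5
eef_pos: [0.546, -0.0364, 0.0716]
eef_rot: [0.681, 0.194, 0.679, -0.194]
wrist_force: [0.6, -0.3, -2.7]
opening: 0.526
```

```bash
python3 o.py; python3 plan.py 104 88 5
```

```text
t 12.5 pos [546.   -36.43  71.64] yang 58.14 F tool [2.66 0.07 0.7 ] T tool [-0.005 -0.093  0.092] q6 -1.3
pipe-frame pos mm [-101.05   11.54   71.64]
104.0 [545.67 -36.9   71.64] rot [-0.001   0.0029 -0.0004] sh [-0.   -0.58 -0.04]
100.0 [549.15 -38.87  71.64] rot [-0.081   0.0029 -0.0003] sh [ 0.01 -0.41  3.96]
96.0 [552.77 -40.56  71.64] rot [-0.161   0.0029 -0.0002] sh [0.02 0.07 7.93]
92.0 [556.52 -41.95  71.64] rot [-2.41e-01  2.90e-03 -1.00e-04] sh [ 0.03  0.87 11.85]
88.0 [560.37 -43.03  71.64] rot [-3.21e-01  2.90e-03  1.00e-04] sh [ 0.05  1.98 15.69]
```

>>> {"method": "servo_tool", "body": {"targets": [[-0.04,0,0,0,0,2,-1],[-0.081,0,0,0,0.2,4,-1],[-0.121,0,0,0,0.4,6,-1],[-0.161,0,0,0,0.6,7.9,-1],[-0.201,0,0,0,1.0,9.9,-1],[-0.241,0,0,0,1.4,11.8,-1],[-0.241,0,0,0,1.4,11.8,-1],[-0.241,0,0,0,1.4,11.8,-1]]}}

```text
time_s: 13.5
eef_pos: [0.5567, -0.0413, 0.0716]
eef_rot: [0.699, 0.111, 0.697, -0.112]
wrist_force: [1.2, 0.9, -2.7]
opening: 0.528
```

```bash
python3 o.py; python3 plan.py 92 60 9
```

```text
t 13.5 pos [556.69 -41.34  71.62] yang 71.89 F tool [2.73 1.24 0.84] T tool [-0.    -0.074  0.166] q6 -1.54
pipe-frame pos mm [-91.06   5.34  71.62]
92.0 [556.52 -41.95  71.62] rot [-0.001   0.0029  0.0002] sh [ 0.   -0.63  0.03]
88.0 [560.37 -43.03  71.62] rot [-0.081   0.0028  0.0003] sh [ 0.01 -0.46  4.03]
84.0 [564.29 -43.81  71.62] rot [-0.161   0.0028  0.0004] sh [0.02 0.02 8.  ]
80.0 [568.27 -44.27  71.62] rot [-0.241   0.0028  0.0005] sh [ 0.03  0.82 11.92]
76.0 [572.26 -44.41  71.62] rot [-0.321   0.0028  0.0006] sh [ 0.04  1.93 15.76]
72.0 [576.26 -44.23  71.62] rot [-0.401   0.0028  0.0007] sh [ 0.06  3.34 19.5 ]
68.0 [580.23 -43.77  71.62] rot [-0.441   0.0028  0.0008] sh [ 0.07  5.01 23.13]
64.0 [584.2  -43.27  71.62] rot [-0.441   0.0028  0.0008] sh [ 0.08  6.72 26.75]
60.0 [588.17 -42.77  71.62] rot [-0.441   0.0028  0.0008] sh [ 0.09  8.42 30.37]
```

>>> {"method": "servo_tool", "body": {"targets": [[-0.04,0,0,0,0.3,2,-1],[-0.081,0,0,0,0.5,4,-1],[-0.121,0,0,0,0.7,6,-1],[-0.161,0,0,0,1.0,8,-1],[-0.201,0,0,0,1.4,10,-1],[-0.241,0,0,0,1.8,11.9,-1],[-0.241,0,0,0,1.8,11.9,-1],[-0.241,0,0,0,1.8,11.9,-1]]}}

```text
time_s: 14.5
eef_pos: [0.5684, -0.0434, 0.0716]
eef_rot: [0.707, 0.027, 0.706, -0.027]
wrist_force: [-0.4, 0.4, -1.8]
opening: 0.527
```

```bash
python3 o.py; python3 plan.py 80 56 7
```

```text
t 14.5 pos [568.39 -43.37  71.65] yang 85.63 F tool [ 1.8   0.34 -0.41] T tool [-0.026  0.001 -0.04 ] q6 -1.78
pipe-frame pos mm [-79.69   1.88  71.65]
80.0 [568.27 -44.27  71.65] rot [-0.0011  0.0026  0.0009] sh [ 0.   -0.91 -0.06]
76.0 [572.26 -44.41  71.65] rot [-0.0811  0.0025  0.001 ] sh [ 0.01 -0.74  3.94]
72.0 [576.26 -44.23  71.65] rot [-0.1611  0.0025  0.0011] sh [ 0.02 -0.26  7.91]
68.0 [580.23 -43.77  71.65] rot [-0.2011  0.0025  0.0012] sh [ 0.03  0.5  11.83]
64.0 [584.2  -43.27  71.65] rot [-0.2011  0.0025  0.0012] sh [ 0.04  1.3  15.75]
60.0 [588.17 -42.77  71.65] rot [-0.2011  0.0025  0.0012] sh [ 0.05  2.1  19.67]
56.0 [592.14 -42.28  71.65] rot [-0.2011  0.0025  0.0012] sh [ 0.06  2.89 23.59]
```

Continue with +0.9 mm bias to s=64.

>>> {"method": "servo_tool", "body": {"targets": [[-0.04,0,0,0,0,2,-1],[-0.081,0,0,0,0.2,4,-1],[-0.121,0,0,0,0.4,6,-1],[-0.161,0,0,0,0.6,8,-1],[-0.19,0,0,0,1.0,10,-1],[-0.2,0,0,0,1.4,12,-1],[-0.2,0,0,0,2.2,15.8,-1],[-0.2,0,0,0,2.2,15.8,-1]]}}

```text
time_s: 15.5
eef_pos: [0.5847, -0.0424, 0.0717]
eef_rot: [0.707, -0.044, 0.705, 0.043]
wrist_force: [-0.5, 0.4, -2.4]
opening: 0.53
```

```bash
python3 o.py; python3 plan.py 64 28 7
python3 - <<'E'
from h import *
snap('wrist','w7'); snap('top','top7')
E
```

```text
t 15.5 pos [584.66 -42.38  71.74] yang 97.08 F tool [ 2.43  0.45 -0.46] T tool [ 0.026 -0.001  0.052] q6 -1.97
pipe-frame pos mm [-63.43   0.83  71.74]
64.0 [584.2  -43.27  71.74] rot [-0.0014  0.0026  0.0015] sh [-0.   -0.83 -0.56]
58.0 [590.15 -42.53  71.74] rot [-0.0014  0.0026  0.0015] sh [ 0.02 -0.82  5.44]
52.0 [596.11 -41.78  71.74] rot [-0.0014  0.0026  0.0015] sh [ 0.03 -0.81 11.44]
46.0 [602.06 -41.03  71.74] rot [-0.0014  0.0026  0.0015] sh [ 0.05 -0.81 17.44]
40.0 [608.01 -40.28  71.74] rot [-0.0014  0.0026  0.0015] sh [ 0.06 -0.8  23.44]
34.0 [613.96 -39.54  71.74] rot [-0.0014  0.0026  0.0015] sh [ 0.08 -0.79 29.44]
28.0 [619.92 -38.79  71.74] rot [-0.0014  0.0026  0.0015] sh [ 0.09 -0.78 35.44]
```

View pics/w7.png

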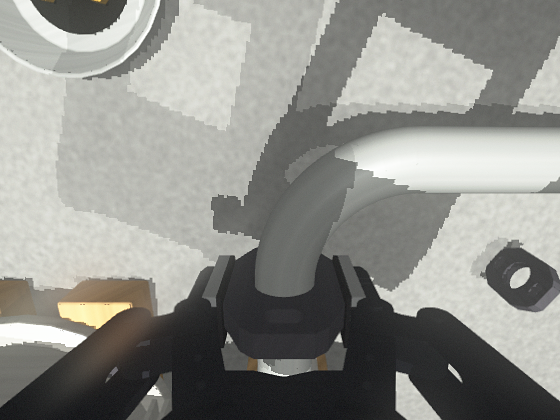

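View pics/top7.png

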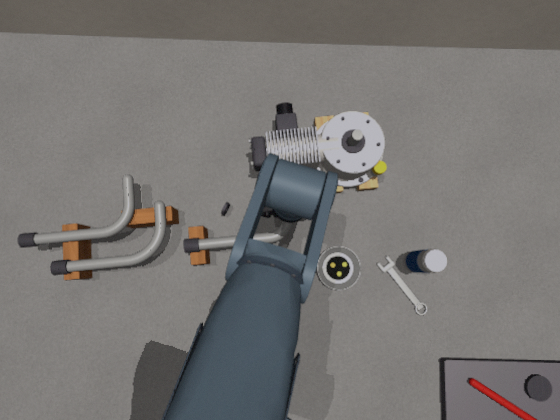

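>>> {"method": "servo_tool", "body": {"targets": [[0,0,0,0.1,0,3,-1],[0,0,0,0.2,0,8,-1],[0,0,0,0.3,0,13,-1],[0,0,0,0.3,0,18,-1],[0,0,0,0.3,0,23,-1],[0,0,0,0.3,0,28,-1],[0,0,0,0.3,0,29,-1],[0,0,0,0.3,0,29,-1]]}}

```text
time_s: 16.6
eef_pos: [0.613, -0.0387, 0.0713]
eef_rot: [0.706, -0.044, 0.705, 0.043]
wrist_force: [-0.9, -0.3, -0.9]
opening: 0.528
```

```bash
python3 o.py; python3 plan.py 34 34 1
python3 - <<'E'
from h import *
snap('wrist','w8'); snap('scene','scene8'); crop('scene8',190,150,340,262,'s8c')
E
```

```text
t 16.6 pos [613.04 -38.75  71.31] yang 97.09 F tool [ 0.85 -0.17 -0.93] T tool [-0.06  -0.017 -0.015] q6 -1.95
pipe-frame pos mm [-34.82   0.9   71.31]
34.0 [613.96 -39.54  71.31] rot [-0.0011  0.002   0.0014] sh [ 0.   -0.9   0.82]
scale 5.333333333333333
```

View pics/w8.png

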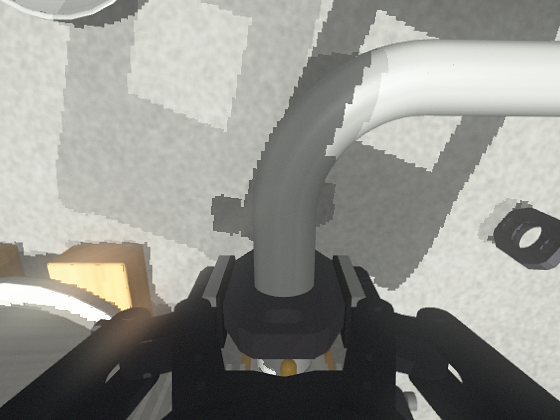

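View pics/s8c.png

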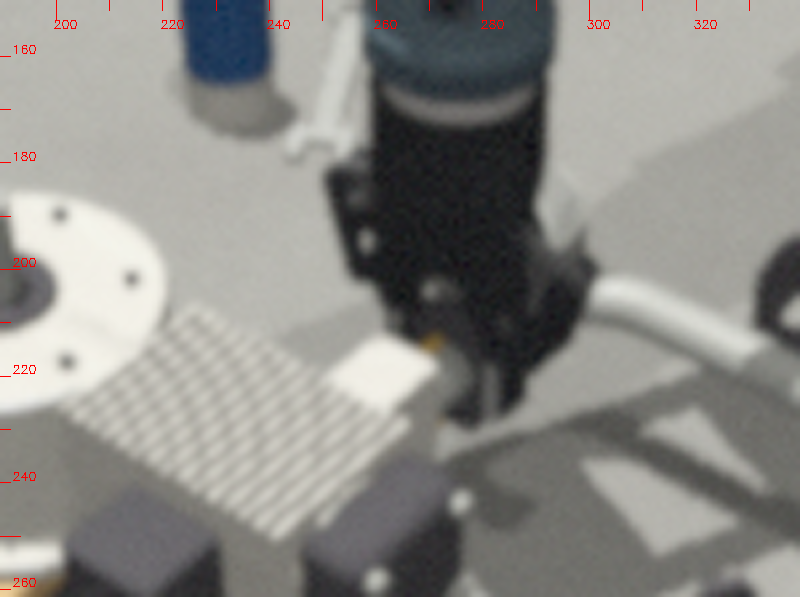

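>>> {"method": "servo_tool", "body": {"targets": [[0,0,0,0,0.1,2,-1],[0,0,0,0,0.2,4,-1],[0,0,0,0,0.2,6,-1],[0,0,0,0,0.2,7,-1],[0,0,0,0,0.2,8,-1],[0,0,0,0,0.2,9,-1],[0,0,0,0,0.2,9,-1],[0,0,0,0,0.2,9,-1]]}}

```text
time_s: 17.7
eef_pos: [0.6218, -0.0374, 0.0713]
eef_rot: [0.706, -0.044, 0.705, 0.043]
wrist_force: [0.4, -0.1, -1.8]
opening: 0.527
```

```bash
python3 o.py; python3 plan.py 34 34 1
```

```text
t 17.7 pos [621.77 -37.44  71.3 ] yang 97.09 F tool [ 1.82 -0.1   0.36] T tool [0.018 0.015 0.035] q6 -1.94
pipe-frame pos mm [-26.     1.11  71.3 ]
34.0 [613.96 -39.54  71.3 ] rot [-0.0012  0.0018  0.0013] sh [-0.01 -1.12 -8.  ]
```

>>> {"method": "servo_tool", "body": {"targets": [[0,0,0,0,0,0.5,-1],[0,0,0,0,0,1,-1],[0,0,0,0,0,1.5,-1],[0,0,0,0,0,2,-1],[0,0,0,0,0,2,-1],[0,0,0,0,0,2,-1],[0,0,0,0,0,2,-1],[0,0,0,0,0,2,-1]]}}

```text
time_s: 18.7
eef_pos: [0.6238, -0.0372, 0.0713]
eef_rot: [0.706, -0.044, 0.705, 0.043]
wrist_force: [0.4, -1.0, -2.0]
opening: 0.526
```

```bash
python3 o.py; python3 -c "
from h import *
snap('wrist','w9'); crop('w9',210,260,360,372,'w9c')"
```

```text
t 18.7 pos [623.76 -37.18  71.32] yang 97.09 F tool [ 2.   -1.01  0.24] T tool [-0.035  0.002 -0.033] q6 -1.94
scale 5.333333333333333
```

View pics/w9c.png

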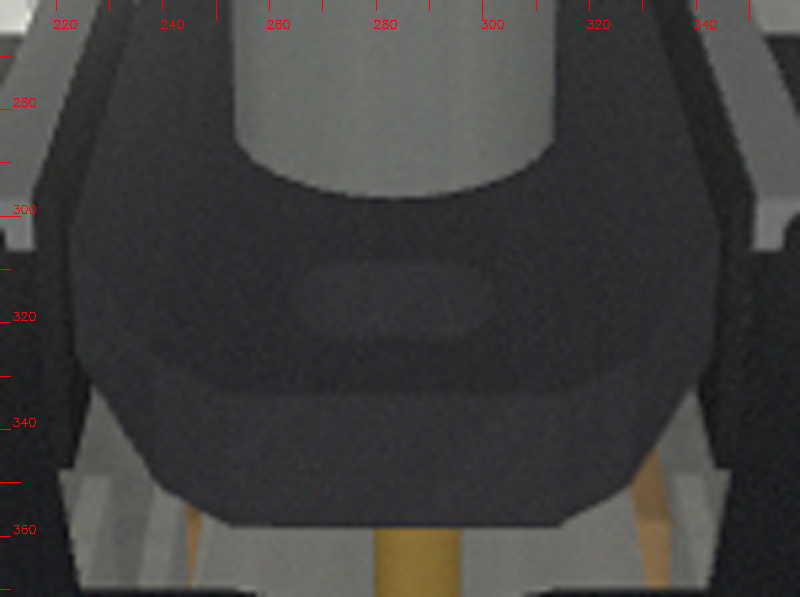

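>>> {"method": "servo_tool", "body": {"targets": [[0,0,0,0,0,0.5,-1],[0,0,0,0,0,1,-1],[0,0,0,0,0,1.5,-1],[0,0,0,0,0,2,-1],[0,0,0,0,0,2.5,-1],[0,0,0,0,0,3,-1],[0,0,0,0,0,3,-1],[0,0,0,0,0,3,-1]]}}

```text
time_s: 19.75
eef_pos: [0.6267, -0.0368, 0.0713]
eef_rot: [0.706, -0.044, 0.705, 0.043]
wrist_force: [-1.0, 1.1, -2.1]
opening: 0.531
```

```bash
python3 o.py
```

```text
t 19.75 pos [626.71 -36.8   71.3 ] yang 97.09 F tool [ 2.14  1.25 -0.89] T tool [-0.016  0.001 -0.03 ] q6 -1.94
```

>>> {"method": "servo_tool", "body": {"targets": [[0,0,0,0,0,1,-1],[0,0,0,0,0,2,-1],[0,0,0,0,0,3,-1],[0,0,0,0,0,4,-1],[0,0,0,0,0,5,-1],[0,0,0,0,0,6,-1],[0,0,0,0,0,6,-1],[0,0,0,0,0,6,-1]]}}

```text
time_s: 20.75
eef_pos: [0.6326, -0.0361, 0.0713]
eef_rot: [0.706, -0.044, 0.705, 0.043]
wrist_force: [-0.0, 0.6, -1.8]
opening: 0.526
```

```bash
python3 o.py
```

```text
t 20.75 pos [632.63 -36.08  71.29] yang 97.09 F tool [1.8  0.63 0.04] T tool [0.033 0.002 0.018] q6 -1.94
```

>>> {"method": "servo_tool", "body": {"targets": [[0,0,0,0,0,1,-1],[0,0,0,0,0,2,-1],[0,0,0,0,0,3,-1],[0,0,0,0,0,4,-1],[0,0,0,0,0,5,-1],[0,0,0,0,0,6,-1],[0,0,0,0,0,6,-1],[0,0,0,0,0,6,-1]]}}

```text
time_s: 21.75
eef_pos: [0.6385, -0.0353, 0.0713]
eef_rot: [0.706, -0.044, 0.705, 0.043]
wrist_force: [-0.2, -0.4, -1.7]
opening: 0.526
```

```bash
python3 o.py;python3 -c "
from h import *
snap('wrist','w10'); crop('w10',210,260,360,372,'w10c')"
```

```text
t 21.75 pos [638.54 -35.32  71.26] yang 97.09 F tool [ 1.69 -0.33 -0.21] T tool [ 0.003 -0.01   0.089] q6 -1.93
scale 5.333333333333333
```

View pics/w10c.png

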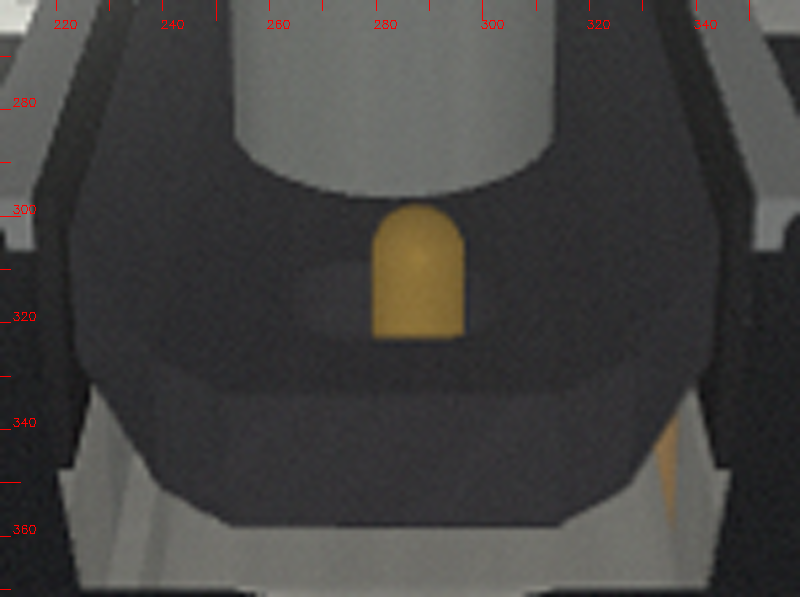

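>>> {"method": "servo_tool", "body": {"targets": [[0,0,0,0,0,0.5,-1],[0,0,0,0,0,1,-1],[0,0,0,0,0,1.5,-1],[0,0,0,0,0,2,-1],[0,0,0,0,0,2.3,-1],[0,0,0,0,0,2.6,-1],[0,0,0,0,0,2.6,-1],[0,0,0,0,0,2.6,-1]]}}

```text
time_s: 22.8
eef_pos: [0.6411, -0.035, 0.0713]
eef_rot: [0.706, -0.044, 0.705, 0.043]
wrist_force: [0.6, 0.1, -1.7]
opening: 0.529
```

```bash
python3 o.py
```

```text
t 22.8 pos [641.11 -35.01  71.26] yang 97.08 F tool [1.7  0.04 0.66] T tool [0.007 0.007 0.007] q6 -1.93
```

>>> {"method": "servo_tool", "body": {"targets": [[0,0,0,0,0,0.3,-1],[0,0,0,0,0,0.6,-1],[0,0,0,0,0,0.8,-1],[0,0,0,0,0,0.8,-1],[0,0,0,0,0,0.8,-1],[0,0,0,0,0,0.8,-1],[0,0,0,0,0,0.8,-1],[0,0,0,0,0,0.8,-1]]}}

```text
time_s: 23.8
eef_pos: [0.6419, -0.0349, 0.0713]
eef_rot: [0.706, -0.044, 0.705, 0.043]
wrist_force: [-0.1, 0.3, -1.4]
opening: 0.529
```

```bash
python3 o.py
```

```text
t 23.8 pos [641.91 -34.89  71.28] yang 97.09 F tool [ 1.42  0.32 -0.05] T tool [ 0.002 -0.009 -0.034] q6 -1.93
```

>>> {"method": "servo_tool", "body": {"targets": [[0,0,0,0,0,0.3,-1],[0,0,0,0,0,0.6,-1],[0,0,0,0,0,0.8,-1],[0,0,0,0,0,0.8,-1],[0,0,0,0,0,0.8,-1],[0,0,0,0,0,0.8,-1],[0,0,0,0,0,0.8,-1],[0,0,0,0,0,0.8,-1]]}}

```text
time_s: 24.8
eef_pos: [0.6427, -0.0348, 0.0713]
eef_rot: [0.706, -0.044, 0.705, 0.043]
wrist_force: [-0.0, 0.5, -1.6]
opening: 0.528
```

```bash
python3 o.py
```

```text
t 24.8 pos [642.68 -34.77  71.25] yang 97.09 F tool [1.63 0.48 0.05] T tool [-0.025 -0.029 -0.012] q6 -1.93
```

>>> {"method": "servo_tool", "body": {"targets": [[0,0,0,0,0,0.2,-1],[0,0,0,0,0,0.4,-1],[0,0,0,0,0,0.6,-1],[0,0,0,0,0,0.6,-1],[0,0,0,0,0,0.6,-1],[0,0,0,0,0,0.6,-1],[0,0,0,0,0,0.6,-1],[0,0,0,0,0,0.6,-1]]}}

```text
time_s: 25.8
eef_pos: [0.6433, -0.0347, 0.0713]
eef_rot: [0.706, -0.044, 0.705, 0.043]
wrist_force: [0.2, -0.3, -1.5]
opening: 0.526
```

```bash
python3 o.py
```

```text
t 25.8 pos [643.29 -34.74  71.3 ] yang 97.09 F tool [ 1.5  -0.31  0.19] T tool [0.    0.01  0.042] q6 -1.93
```

>>> {"method": "servo_tool", "body": {"targets": [[0,0,0,0,0,0.2,-1],[0,0,0,0,0,0.4,-1],[0,0,0,0,0,0.6,-1],[0,0,0,0,0,0.6,-1],[0,0,0,0,0,0.6,-1],[0,0,0,0,0,0.6,-1],[0,0,0,0,0,0.6,-1],[0,0,0,0,0,0.6,-1]]}}

```text
time_s: 26.8
eef_pos: [0.6437, -0.0347, 0.0712]
eef_rot: [0.706, -0.044, 0.705, 0.043]
wrist_force: [-2.9, -0.1, -1.0]
opening: 0.527
```

```bash
python3 o.py;python3 -c "
from h import *
snap('wrist','w11'); crop('w11',210,260,360,372,'w11c')"
```

```text
t 26.8 pos [643.69 -34.66  71.2 ] yang 97.09 F tool [ 0.95  0.22 -2.89] T tool [-0.012  0.387 -0.046] q6 -1.93
scale 5.333333333333333
```

View pics/w11c.png

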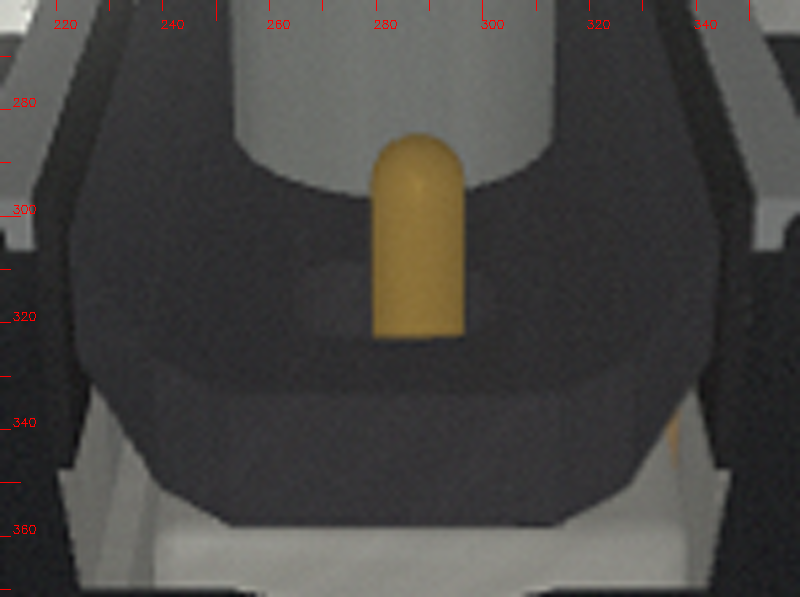

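>>> {"method": "servo_tool", "body": {"targets": [[0,0,0,0,0,0.2,-1],[0,0,0,0,0,0.4,-1],[0,0,0,0,0,0.5,-1],[0,0,0,0,0,0.5,-1],[0,0,0,0,0,0.5,-1],[0,0,0,0,0,0.5,-1],[0,0,0,0,0,0.5,-1],[0,0,0,0,0,0.5,-1]]}}

```text
time_s: 27.85
eef_pos: [0.6437, -0.0347, 0.0711]
eef_rot: [0.706, -0.044, 0.706, 0.043]
wrist_force: [-4.6, -0.7, 0.0]
opening: 0.528
```

```bash
python3 o.py
```

```text
t 27.85 pos [643.7  -34.66  71.11] yang 97.09 F tool [-0.03 -0.12 -4.61] T tool [-0.045  0.737 -0.036] q6 -1.93
```

>>> {"method": "servo_tool", "body": {"targets": [[0,0,0,0,0,0,-0.5],[0,0,0,0,0,0,0],[0,0,0,0,0,0,0.1],[0,0,0,0,0,0,0.2],[0,0,0,0,0,0,0.3],[0,0,0,0,0,0,0.4],[0,0,0,0,0,0,0.5],[0,0,0,0,0,0,0.5]]}}

```text
time_s: 28.85
eef_pos: [0.6437, -0.0346, 0.0711]
eef_rot: [0.706, -0.044, 0.706, 0.043]
wrist_force: [-0.7, -0.3, -0.5]
opening: 0.75
```

```bash
python3 o.py;python3 -c "
from h import *
snap('wrist','w12'); crop('w12',200,250,370,377,'w12c')"
```

```text
t 28.85 pos [643.71 -34.64  71.11] yang 97.09 F tool [ 0.53 -0.23 -0.77] T tool [-0.027  0.046 -0.05 ] q6 -1.93
scale 4.705882352941177
```

View pics/w12c.png

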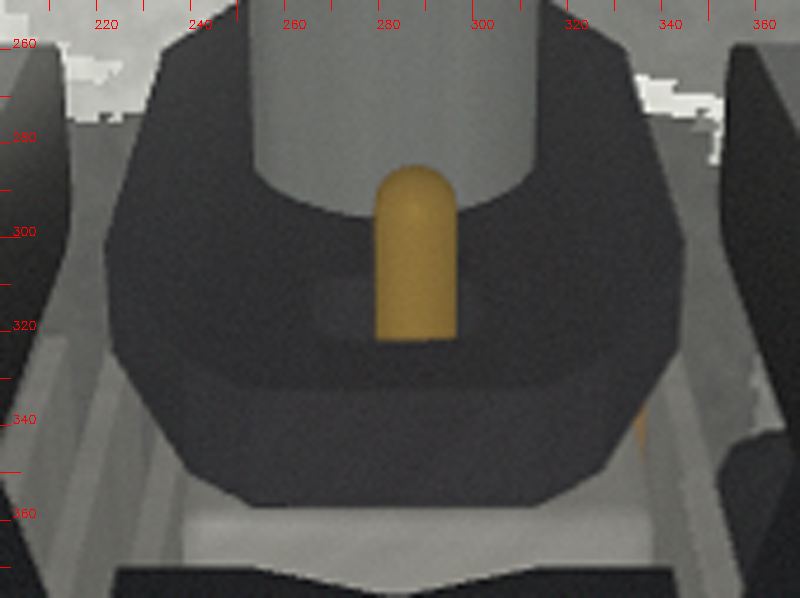

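>>> {"method": "servo_tool", "body": {"targets": [[0,0,0,-5,0,0,0.6],[0,0,0,-20,0,0,0.6],[0,0,0,-45,0,0,0.6],[0,0,0,-80,0,0,0.6],[0,0,0,-110,0,0,0.6],[0,0,0,-110,0,-20,0.6],[0,0,0,-110,0,-30,0.6],[0,0,0,-110,0,-30,0.6]]}}

```text
time_s: 29.9
eef_pos: [0.6134, -0.0382, 0.1813]
eef_rot: [0.706, -0.044, 0.706, 0.043]
wrist_force: [0.3, -0.4, -0.5]
opening: 0.802
```

```bash
python3 o.py;python3 -c "
from h import *
snap('wrist','w13'); crop('w13',215,180,355,285,'w13c'); snap('scene','scene13'); crop('scene13',220,170,340,260,'s13c')"
```

```text
t 29.9 pos [613.42 -38.23 181.35] yang 97.07 F tool [ 0.52 -0.39  0.23] T tool [ 0.016 -0.036 -0.017] q6 -1.95
scale 5.714285714285714
scale 6.666666666666667
```

View pics/w13.png

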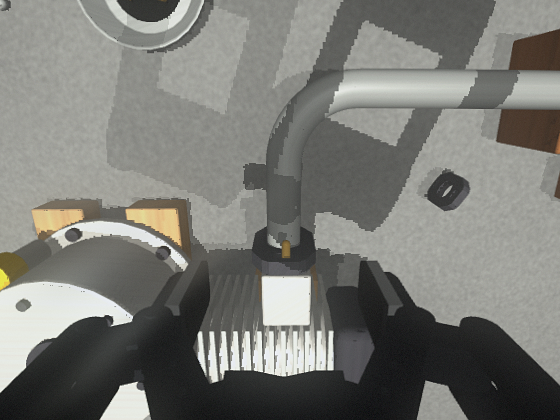

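View pics/w13c.png

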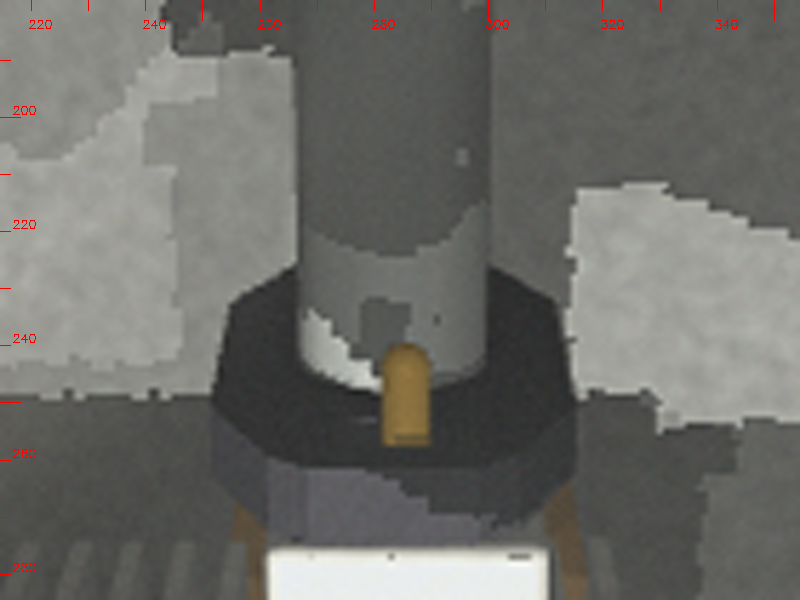

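View pics/s13c.png

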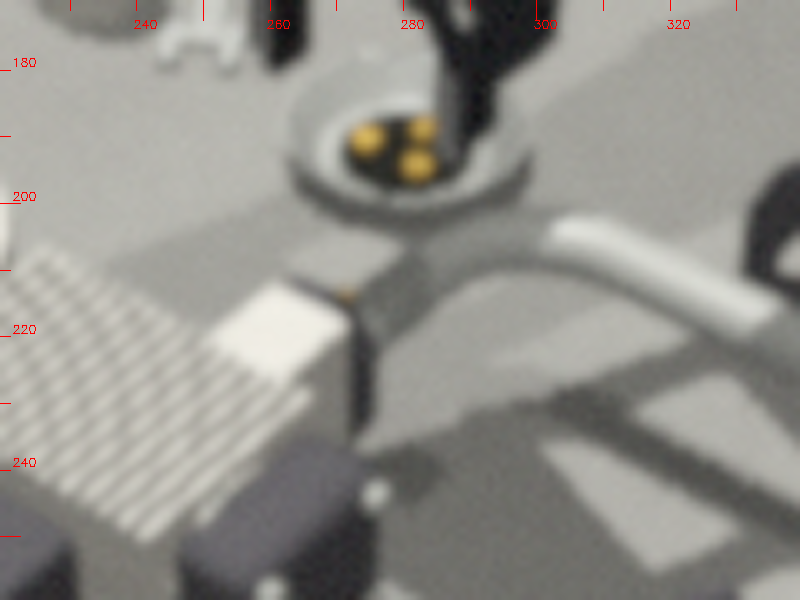

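Run:
```python
from h import *
o=json.load(open('pics/w13.json')); M=Ro.from_quat(np.roll(o['r'],-1)).as_matrix(); p0=np.array(o['p'])
def T(uv,z): return ((atz('w13',uv,z)-p0)@M*1e3).round(2)
print('outer top edge L,R',T((262.5,261.0),.1238),T((298.5,261.2),.1238))
print('boss edge L,R',T((261.4,275.4),.125),T((310.6,275.2),.125))
print('side corners outer z.106',T((251.8,250),.106),T((315.6,250),.106))
print('stud tip/root at outer face',T((285.6,239.8),.1165),T((285.6,257),.1165))
```

```text
outer top edge L,R [ 57.56 -14.32  24.72] [57.54  9.7  24.84]
boss edge L,R [ 56.36 -15.19  34.85] [56.33 17.93 34.67]
side corners outer z.106 [ 75.37 -23.1   25.01] [75.33 22.73 24.96]
stud tip/root at outer face [64.85  1.11 12.51] [64.85  1.13 25.35]
```

```bash
python3 -c "
from h import *
print(ctrl.hand_in())"
```

```text
the job is handed in; nothing more can be done
None
```

The flange is fitted over both studs and sits flush on the port face. The gripper has let go and is clear of everything. I handed the job in at about 30 s of the 72 s allowed.

**What I did:** In the images the fitted pipe matched the 50 mm bend radius. I gripped the flange by its sides and slid it along the tail, round the bend and over the studs. I then pushed until the arm stopped moving and opened the fingers slowly.

**Checks after release, from the wrist camera:**
- **Flush:** the outer face of the flange stands 10.0 mm in front of the port face, which is exactly its thickness. The left and right sides agree within 0.2 mm, so it is square.
- **Studs:** the upper stud sticks about 12.8 mm out of the flange against 12 mm expected. It sits about 1.3 mm to one side of the flange's centre, well inside its slot.
- **Forces:** the readings at the end of each move stayed below 7 N, with about 4.6 N when pressed home. I have no readings from within the moves.

**Not settled:**
- I saw only the upper stud; the lower one was never in view.
- I did not measure the pipe's swing after the job. The low side forces suggest it did not turn.
- The cameras disagreed by 1–2 mm, and my pipe position was about 1 mm off. I corrected that by feel in the bend and at the port.

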